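Clean up the knife maker's work place

TASK

Clean up the knife maker's place: clear every offcut (the rough bits of wood, bone and horn on the board) into the steel scrap tray beside the board. Lift the lid off the steel pot, scrub the pot out with the pot brush from the tool rack, three full strokes, each down to the bottom and then up until little more than the tip of the bristles is left in the pot, then stand the brush upright in a cell of the rack again and put the lid back on the pot, properly seated. Take the brush without pulling its neighbours about: the files, scraper and rasp stay in the rack, and the tin and the penknife on the board stay where they lie.

Things in the scene. Friction and masses are not known exactly. Their poses are not given: they have to be found in the camera images.
- board: plywood work board fixed to the bench, 320 (x) by 340 (y) mm, 25 mm thick; origin at the centre of its underside, z up. An open steel scrap tray is fixed along the middle 230 mm of its -y edge
- tray_in (a point): centre of the floor of the scrap tray, 4 mm above the bench; axes as the board's. Inside it is 220 mm along x and 130 mm along y; its walls on three sides stand 50 mm above the bench and 5 mm thick; on the fourth (+y) side there is no wall, only the board's 25 mm edge, so things can be carried in or pushed off the board into it
- offcut1: a loose offcut: dark wood block 42 x 24 x 18 (mm; x, y, z), 15 to 35 g, on the board; origin at the centre of its underside. Five to eight of the nine offcuts are present
- offcut2: a loose offcut: pale wood block 36 x 26 x 22 (mm; x, y, z), 15 to 35 g, on the board; origin at the centre of its underside. Five to eight of the nine offcuts are present
- offcut3: a loose offcut: white bone piece 40 x 22 x 12 with a step 8 higher over the 16 mm at its -x end (mm; x, y, z), 15 to 35 g, on the board; origin at the centre of its underside. Five to eight of the nine offcuts are present
- offcut4: a loose offcut: black horn block 34 x 22 x 24 (mm; x, y, z), 15 to 35 g, on the board; origin at the centre of its underside. Five to eight of the nine offcuts are present
- offcut5: a loose offcut: dark wood piece 44 x 20 x 12 with a step 8 higher over 20 mm near its +x end (mm; x, y, z), 15 to 35 g, on the board; origin at the centre of its underside. Five to eight of the nine offcuts are present
- offcut6: a loose offcut: pale wood block 30 x 28 x 16 (mm; x, y, z), 15 to 35 g, on the board; origin at the centre of its underside. Five to eight of the nine offcuts are present
- offcut7: a loose offcut: brown wood stick 38 x 20 x 20 (mm; x, y, z), 15 to 35 g, on the board; origin at the centre of its underside. Five to eight of the nine offcuts are present
- offcut8: a loose offcut: white bone block 32 x 24 x 14 (mm; x, y, z), 15 to 35 g, on the board; origin at the centre of its underside. Five to eight of the nine offcuts are present
- offcut9: a loose offcut: brown wood block 46 x 22 x 16 (mm; x, y, z), 15 to 35 g, on the board; origin at the centre of its underside. Five to eight of the nine offcuts are present
- pin_tin: bystander on the board: closed round metal tin, 36 mm across, 24 mm tall, with a brass lid; origin at the centre of its underside
- penknife: bystander on the board: finished folding knife, closed, 66 x 16 x 13 mm with a brass bolster; origin at the centre of its underside, x along it
- rack: pale wooden rack fixed to the bench, 52 (x) by 235 (y) by 50 mm tall, with five open square cells in a row along its y, 41 mm wide, 42 mm deep in x, 46 mm apart (y = -92, -46, 0, 46, 92 mm), floor 5 mm above the bench; origin at the centre of its underside. Five tools stand in it close together, so fingers fit only in front of and behind the row (closing along the rack's x)
- brush: pot brush standing upright in one of the rack's cells, head down, the only tool there with its handle upward: black bristle head 32 mm across and 58 mm long (rigid), thin steel neck, then a round pale wooden handle 18 mm across from 95 to 200 mm above its foot. Origin at the centre of its foot (the lower end of the head), z up along the handle; 70 g
- file_flat: bystander in a rack cell: flat file, blade 22 mm wide, 195 mm tall, standing loose on a wooden handle 32 mm across and 92 mm high, blade up and broad along the rack's y; origin at the centre of its foot
- file_round: bystander in a rack cell: round file, blade 14 mm across, 190 mm tall, standing loose on a wooden handle 32 mm across and 92 mm high, blade up and broad along the rack's y; origin at the centre of its foot
- scraper: bystander in a rack cell: scraper, blade 26 mm wide, 193 mm tall, standing loose on a wooden handle 32 mm across and 92 mm high, blade up and broad along the rack's y; origin at the centre of its foot
- rasp: bystander in a rack cell: rasp, blade 18 mm wide, 188 mm tall, standing loose on a wooden handle 32 mm across and 92 mm high, blade up and broad along the rack's y; origin at the centre of its foot
- pot: round steel pot on a square wooden foot (80 mm), fixed to the bench; origin at the centre of the underside; the open rim is 100 mm above the bench, the inner width 58 mm
- lid: loose steel lid, closing the pot at the start: disc 74 mm across and 4 mm thick, under it a plug 48 mm across and 6 mm deep that drops into the pot's mouth, on it a round dark wooden knob 20 mm across and 28 mm tall; origin at the centre of the plug's underside, z up; knob from 10 to 38 mm above the origin; seated, the origin is 77 mm above pot_in; 60 g
- pot_in (a point): centre of the pot's inner floor, 17 mm above the bench; the rim is 83 mm above this point; z up

How it is judged:
By the outcome, as a careful person would: the job done as asked, in the order asked, and still so for the second after the job is handed in, with the robot touching nothing.
Of offcut1, offcut2, offcut3, offcut4, offcut5, offcut6, offcut7, offcut8, offcut9 only 5 to 8 are there at a start; the rules pass over those that are not, and their reading is None.
At some moment in a run one of offcut1, offcut2, offcut3, offcut4, offcut5, offcut6, offcut7, offcut8, offcut9 may be knocked a few centimetres aside while the robot is not near it.
It also fails if it takes over 210 s, if anything falls off the work surface, if the arm or the gripper's body presses on something with over 40 N, if the wrist force passes 120 N, or if a joint passes its speed limit or range.

ROBOT

A 7-joint arm with a two-finger parallel gripper is mounted at the origin on the work surface. World frame = base frame: x ahead of the robot, y to its left, z up, the work surface at z = 0. Lengths are in m, angles in degrees, forces in N, time in s.
With the tool pointing down it reaches from about 0.425 to 0.875 m from the base axis. Payload 8.4 kg.
Tool frame: the origin (TCP) lies at the very end of the fingers, on their centre line; the grasp point (between the pads) lies 19 mm behind it; z points along the fingers, y is the line along which they close (so a half turn about z gives the same grasp; the last joint's range is limited). The gripper opens to 85 mm and grips with 20 to 120 N. Pads are 22 mm wide; open, the fingers measure 114 mm over their backs; the gripper's body (76 mm by 85 mm) begins 54 mm behind the grasp point. The pads swing forward as they close: fully open they stand 13 mm farther back than shut.
Start: joints at [63.587, 19.091, 2.286, 83.961, -0.768, 76.965, -3.352], TCP at [0.23, -0.608, 0.231] pointing down, gripper open.
Joint ranges: [-147.57, 147.57], [-21.85, 119.76], [-74.77, 79.35], [14.55, 137.4], [-85.83, 265.84], [4.83, 119.75], [-152.11, 152.11]. Speed limits (degrees/s): [127.2, 127.2, 159.86, 159.86, 180, 180, 180].

INTERFACE

Orientations are given as [roll, pitch, yaw] about the fixed x, y, z axes, in that order (R = Rz(yaw) Ry(pitch) Rx(roll)).
In Python, from workcell import * gives the robot as it stands.
- The arm moves only by the tool send_rows, never from a script. Its arguments are lists of equal length, an entry for each row: "dp": the shift along the tool's x, y, z in cm, a list of three; "twist": the turn, a rotation vector about the tool's x, y, z in degrees, a list of three; "gripper": the closure, from 0 (fully open) to 1 (shut). A call has 1 to 8 rows; each row shifts and turns the commanded pose from where the row before left it, along the tool's axes as they then stand; what a row does not reach is not made up. A row lasts 1/8 s, in which the tool goes at most 62.5 mm and 10.7 degrees, less where a joint would pass 70% of its speed; a pose out of reach is approached as far as the arm can. A call with a gripper value outside its range is refused whole. The fingers move at their own pace and stop on an object; "squeeze" is the grip in N (left out, the last holds). Time passes only in rows, so rows that do not move let the fingers close. It gives the time, the measured TCP pose, the force, the opening and the grip force at its end, in the units of the state.
- sense(): the state, without advancing time (a new reading comes with each control period).
- grab_frame(name): name is "scene" or "top"; returns a dict with "img" (480x640x3 uint8, red, green, blue), "mtx" (3x3 intrinsics, pixels), "world_to_cam" (4x4, takes a point from world to camera coordinates). Camera axes: x right, y up, looking along -z (the intrinsics and any distortion apply to the point x, -y, -z); pixel columns grow to the right and rows downward; lengths in m; the calibration is good to about 2 mm. A picture is of the moment at which its call begins. There is no depth.
- hand_in(): hands the job in; it is judged then, once.
Trained networks look in the newest picture that a camera, given by its name, has taken for a name from the list of things; names that differ only in an ending like _2 or _b are one class to them, and where a whole thing is asked for, a point or a joint stands for the part that bears it (a point fixed in the world has none). Each returns a list of dicts, best first, with "p" (0 to 1); they miss things now and then, are a little off and sometimes report something else, mostly with a low value. They report only what shows in the picture. A call takes as long as a camera call.
- trace(label, camera): "region" (480x640 bool, what is visible of it) and "xy" ([column, row] in pixels, amid what is visible of it).
- landmark_of(label, camera): "xy" ([column, row] in pixels: a listed point, or the origin of a listed thing).
The state is a dict: "time_s": time; "joints": joint angles; "joint_vel": joint speeds; "joint_efforts": joint torques, N m; "tool_pos": TCP position; "eef_rot": TCP orientation; "wrist_force": force on the tool from outside, world axes, zero at the start; "ft_torque": the same for the moment, N m; "gripper_width": finger opening in m; "finger_force": force on a finger pad.
Only numpy, scipy, OpenCV 4.12 (cv2) and the standard library are available. Lean on these libraries where they do the work, as an engineer would, in place of code of your own. Each camera call takes 0.05 s, during which the arm holds its last target. There are 200 camera calls.

## Working session

There is one attempt and no reset: what is moved stays moved. The work goes in short steps, Python scripts to look and compute and a tool call to move; the robot and the scene stay as the last step left them, time stands still between calls to the robot, and variables do not carry over. Pictures are saved under pics/ and viewed, at most 14 in all, crops included, and the job is handed in when it is done.

Besides the shell and the picture viewer there is one more tool, called after "Call:" as name(argument=value, ...) on one line, values as JSON. send_rows: Moves the arm, as the interface text tells. Its arguments: {"type":"object","properties":{"dp":{"type":"array","items":{"type":"array","items":{"type":"number"}}},"twist":{"type":"array","items":{"type":"array","items":{"type":"number"}}},"gripper":{"type":"array","items":{"type":"number"}},"squeeze":{"type":"number"}},"required":["dp","twist","gripper"]}

```bash
ls; mkdir -p pics
cat > h.py <<'E'
from workcell import *
import numpy as np, cv2
from scipy.spatial.transform import Rotation as R
def ray(f,xy):
    K=np.array(f["mtx"]);T=np.array(f["world_to_cam"])
    u=np.linalg.solve(K,[xy[0],xy[1],1.0]); d=np.array([u[0],-u[1],-u[2]])
    return -T[:3,:3].T@T[:3,3], T[:3,:3].T@d
def atz(f,xy,z):
    o,d=ray(f,xy); return o+d*(z-o[2])/d[2]
def proj(f,P):
    K=np.array(f["mtx"]);T=np.array(f["world_to_cam"])
    c=T[:3,:3]@np.array(P)+T[:3,3]; p=K@np.array([c[0],-c[1],-c[2]]); return p[:2]/p[2]
E
python3 - <<'E'
from h import *
F={}
for c in("top","scene"):
    f=grab_frame(c);F[c]=f;cv2.imwrite(f"pics/{c}0.png",f["img"][:,:,::-1]);o,_=ray(f,(320,240));print(c,o.round(3), list(f))
names=["board","tray_in","rack","brush","pot","pot_in","lid","pin_tin","penknife","file_flat","scraper"]+[f"offcut{i}" for i in range(1,10)]
for n in names:
    for c in("top","scene"):
        L=landmark_of(n,c)[:2]
        print(n,c,[(np.round(l["xy"],0).tolist(),round(l["p"],2)) for l in L], atz(F[c],L[0]["xy"],0.025 if n[:3] in("off","pin","pen") else 0).round(3) if L else "")
print(sense())
E
```

```text
pics
top [0.384 0.037 1.055] ['img', 'mtx', 'world_to_cam']
scene [ 0.975 -0.049  0.805] ['img', 'mtx', 'world_to_cam']
board top [([347.0, 241.0], 0.65)] [ 0.547 -0.053  0.   ]
board scene [([273.0, 274.0], 0.82), ([318.0, 220.0], 0.69)] [ 0.545 -0.049  0.   ]
tray_in top [([454.0, 232.0], 0.62)] [ 0.569 -0.29   0.   ]
tray_in scene [([144.0, 308.0], 0.64)] [ 0.556 -0.291  0.   ]
rack top [([175.0, 250.0], 0.91), ([300.0, 278.0], 0.36)] [0.521 0.322 0.   ]
rack scene [([450.0, 223.0], 0.86)] [0.516 0.32  0.   ]
brush top [([152.0, 287.0], 0.69), ([337.0, 239.0], 0.51)] [0.44  0.368 0.   ]
brush scene [([455.0, 189.0], 0.98)] [ 0.44   0.362 -0.   ]
pot top [([197.0, 306.0], 0.67), ([406.0, 191.0], 0.35)] [0.401 0.268 0.   ]
pot scene [([404.0, 185.0], 0.67)] [0.403 0.263 0.   ]
pot_in top [([373.0, 276.0], 0.75), ([198.0, 306.0], 0.6)] [ 0.47  -0.108  0.   ]
pot_in scene [([406.0, 181.0], 0.89), ([459.0, 187.0], 0.4)] [0.393 0.269 0.   ]
lid top [([188.0, 304.0], 0.72)] [0.405 0.289 0.   ]
lid scene [([410.0, 154.0], 0.9)] [0.322 0.305 0.   ]
pin_tin top [([371.0, 191.0], 0.51), ([40
[... 2054 characters left out ...]
.1, 'joints': array([63.58611731, 19.09126738,  2.28781007, 83.95842273, -0.76589887,
       76.96403073, -3.35187784]), 'joint_vel': array([-0.09324661,  0.06483027, -0.1098055 ,  0.05674504, -0.06821944,
       -0.03945321,  0.0369383 ]), 'joint_efforts': array([ 2.72949501e-04, -6.58304572e+01,  1.36330325e+00, -4.05811572e+01,
        1.66657747e-02,  3.04594978e-03, -1.04374092e-05]), 'tool_pos': array([ 0.23004291, -0.60793708,  0.23132883]), 'eef_rot': array([1.79998362e+02, 1.84864073e-03, 2.07271561e+01]), 'wrist_force': array([ 0.15977195, -0.32107432,  0.73442503]), 'ft_torque': array([0.03043853, 0.01541698, 0.05833286]), 'finger_force': 0.0, 'gripper_width': 0.08533377195986351}
```

View pics/top0.png

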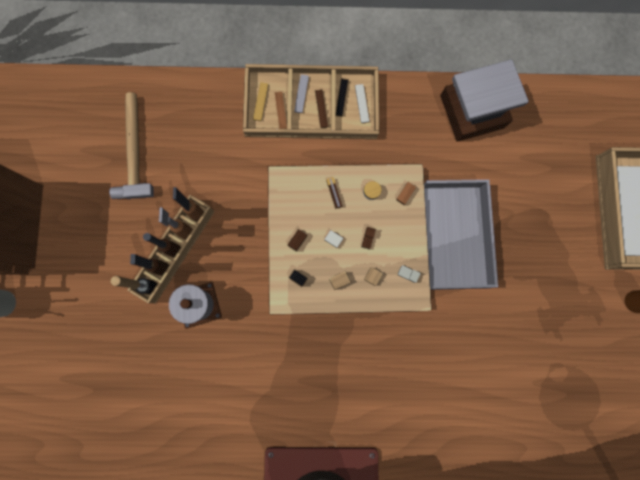

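View pics/scene0.png

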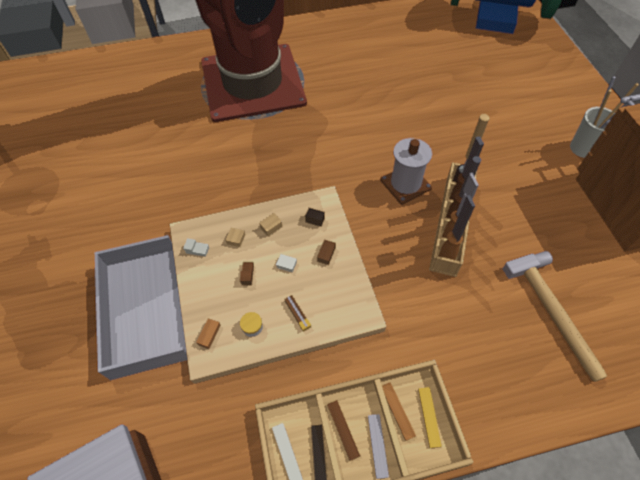

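The top view shows eight offcuts on the board (columns 298–410, rows 193–281), with the knife at (336,196) and the tin at (372,189). The tray is to their right. The pot, with its lid on, is at (188,304), and the brush is in the nearest rack cell, its handle top at (115,282). Next I'll measure the offcuts.

```bash
cat >> h.py <<'E'
def offcuts(f,cam="top",show=True,pm=0.3):
    """centre, closing angle etc. of every offcut, by trace regions projected at mid height"""
    out=[]
    for l in trace("offcut1",cam):
        if l["p"]<pm: continue
        m=l["region"].astype(np.uint8); ys,xs=np.nonzero(m)
        if len(xs)<30: continue
        P=np.array([atz(f,(x,y),0.034)[:2] for x,y in zip(xs,ys)])
        (c,s,a)=cv2.minAreaRect((P*1000).astype(np.float32))
        L,W=max(s),min(s); ang=a if s[0]>=s[1] else a+90   # long axis angle
        C=np.cov(P.T); w,v=np.linalg.eigh(C); pa=np.degrees(np.arctan2(v[1,1],v[0,1]))
        ang=(ang+90)%180-90; pa=(pa+90)%180-90
        out.append((np.array(c)/1000,ang,pa,L,W,f["img"][ys,xs].mean(0).astype(int),l["p"],P.mean(0)))
        if show: print("c",(np.array(c)).round(0),"mean",(P.mean(0)*1000).round(0),"ang %.0f pca %.0f L %.0f W %.0f"%(ang,pa,L,W),out[-1][5],round(l["p"],2),np.mean(xs).round(),np.mean(ys).round())
    return out
E
python3 - <<'E'
from h import *
for c in("top","scene"):
    f=grab_frame(c);print(c);offcuts(f,c)
    if c=="top": t=f
    else: s=f
def tri(n,mode):
    A=[];
    pts=[]
    for c,f in(("top",t),("scene",s)):
        L=trace(n,c) if mode else landmark_of(n,c)
        if L: pts.append((f,L[0]["xy"],L[0]["p"]))
    (o1,d1),(o2,d2)=[ray(f,x) for f,x,_ in pts]
    k=np.linalg.lstsq(np.array([d1,-d2]).T,o2-o1,rcond=None)[0]
    a,b=o1+d1*k[0],o2+d2*k[1]; print(n,mode,((a+b)/2).round(3),"gap",np.linalg.norm(a-b).round(3),[np.round(p[1]).tolist() for p in pts])
for n in("lid","brush","pot","rack"): tri(n,0);tri(n,1)
for n in("penknife","pin_tin"): print(n,atz(t,trace(n,"top")[0]["xy"],.033).round(3))
# brush handle top at its expected place
print(proj(t,(0.44,0.365,0.205)),proj(s,(0.44,0.365,0.205)))
for x,y in((270,166),(422,165),(431,311),(270,312)): print(atz(t,(x,y),.025).round(3))
for x,y in((426,182),(489,181),(496,288)): print(atz(t,(x,y),.05).round(3))
E
```

```text
top
c [ 647. -176.] mean [ 647. -176.] ang -32 pca -33 L 47 W 21 [131  91  63] 0.77 405.0 193.0
c [457. -33.] mean [457. -33.] ang -63 pca -63 L 36 W 24 [153 127  94] 0.76 339.0 280.0
c [542.  57.] mean [542.  57.] ang -36 pca -35 L 44 W 26 [76 53 38] 0.68 297.0 240.0
c [ 474. -180.] mean [ 473. -180.] ang 67 pca 68 L 43 W 24 [156 156 147] 0.68 409.0 274.0
c [ 465. -103.] mean [ 465. -103.] ang -27 pca -38 L 32 W 29 [152 126  94] 0.62 372.0 277.0
c [549. -94.] mean [549. -95.] ang -18 pca -18 L 48 W 22 [85 61 44] 0.6 368.0 238.0
c [462.  54.] mean [462.  54.] ang 57 pca 57 L 35 W 23 [38 35 32] 0.47 298.0 278.0
c [545. -20.] mean [545. -20.] ang 64 pca 55 L 30 W 26 [181 181 173] 0.45 333.0 239.0
scene
c [ 471. -180.] mean [ 472. -181.] ang 65 pca 53 L 47 W 32 [157 157 148] 0.9 195.0 248.0
c [549. -96.] mean [550. -95.] ang -14 pca -15 L 47 W 23 [100  70  46] 0.83 247.0 273.0
c [ 646. -177.] mean [ 646. -177.] ang -31 pca -30 L 50 W 27 [150 105  65] 0.82 208.0 333.0
c [546. -21.] mean [546. -20.] ang 58 pca 42 L 34 W 30 [177 176 166] 0.68 286.0 263.0
c [456. -34.] mean [456. -33.] ang 
[... 445 characters left out ...]
]
brush 0 [0.439 0.369 0.006] gap 0.004 [[150.0, 287.0], [457.0, 187.0]]
brush 1 [0.472 0.184 0.163] gap 0.305 [[139.0, 285.0], [315.0, 215.0]]
pot 0 [0.402 0.267 0.004] gap 0.002 [[197.0, 306.0], [405.0, 183.0]]
pot 1 [ 0.398  0.255 -0.002] gap 0.022 [[209.0, 309.0], [405.0, 184.0]]
rack 0 [0.523 0.317 0.018] gap 0.001 [[175.0, 248.0], [451.0, 221.0]]
rack 1 [ 0.521  0.33  -0.082] gap 0.02 [[177.0, 254.0], [442.0, 245.0]]
penknife [ 0.641 -0.021  0.033]
pin_tin [ 0.656 -0.106  0.033]
[116.49138309 280.38448324] [482.67413435 117.3781949 ]
[0.706 0.119 0.025]
[ 0.714 -0.216  0.025]
[ 0.396 -0.227  0.025]
[0.39  0.111 0.025]
[ 0.669 -0.218  0.05 ]
[ 0.673 -0.353  0.05 ]
[ 0.444 -0.358  0.05 ]
```

```bash
cat > plan.py <<'E'
from h import *
import json,sys
def plan(wps,start=None,step=5.5,rot=10):
    """wps: (x,y,z,yaw,grip,min rows) in m/deg, None keeps; tool pointing down. Prints rounded rows for send_rows."""
    if start is None:
        s=sense(); start=[*s["tool_pos"],s["eef_rot"][2]]
    p=np.array(start[:3])*100; yaw=start[3]; rows=[]
    for w in wps:
        tgt=np.array([p[i] if w[i] is None else w[i]*100 for i in range(3)]); ty=yaw if w[3] is None else w[3]
        n=max(w[5],int(np.ceil(np.linalg.norm(tgt-p)/step-.02)),int(np.ceil(abs(ty-yaw)/rot-.02)))
        for k in range(n):
            d=(tgt-p)/(n-k); t=round((ty-yaw)/(n-k))
            c,s_=np.cos(np.radians(yaw)),np.sin(np.radians(yaw))
            r=[round(c*d[0]+s_*d[1],1)+0.,round(s_*d[0]-c*d[1],1)+0.,round(-d[2],1)+0.]
            p=p+np.array([c*r[0]+s_*r[1],s_*r[0]-c*r[1],-r[2]]); yaw+=t
            rows.append((r,[0,0,-t],w[4]))
    for i in range(0,len(rows),8):
        q=rows[i:i+8]
        print(json.dumps({"dp":[a for a,_,_ in q],"twist":[b for _,b,_ in q],"gripper":[g for *_,g in q]}).replace(" ",""))
    print("end",(p/100).round(4),yaw,len(rows))
    return [*(p/100),yaw]
def pick(x,y,yaw,tx,ty,o=.35,z=.029):
    return [(x,y,.10,yaw,o,1),(x,y,z,yaw,o,2),(x,y,z,yaw,.9,4),(x,y,.10,yaw,.9,1),(tx,ty,.09,yaw,.9,1),(tx,ty,.055,yaw,.9,1),(tx,ty,.055,yaw,o,2),(tx,ty,.10,yaw,o,1)]
E
python3 - <<'E'
from plan import *
plan([(.473,-.18,.20,67,.35,1)]+pick(.473,-.18,67,.49,-.265))
E
```

```text
{"dp":[[4.2,-3.5,0.3],[4.5,-3.1,0.4],[4.8,-2.7,0.3],[5.0,-2.3,0.4],[5.1,-1.8,0.3],[5.3,-1.4,0.4],[5.4,-0.9,0.3],[5.4,-0.5,0.4]],"twist":[[0,0,-5],[0,0,-5],[0,0,-5],[0,0,-5],[0,0,-5],[0,0,-5],[0,0,-5],[0,0,-6]],"gripper":[0.35,0.35,0.35,0.35,0.35,0.35,0.35,0.35]}
{"dp":[[5.5,0.1,0.3],[0.0,0.0,5.0],[0.0,0.0,5.0],[0.0,0.0,3.6],[0.0,0.0,3.5],[0.0,0.0,0.0],[0.0,0.0,0.0],[0.0,0.0,0.0]],"twist":[[0,0,-5],[0,0,0],[0,0,0],[0,0,0],[0,0,0],[0,0,0],[0,0,0],[0,0,0]],"gripper":[0.35,0.35,0.35,0.35,0.35,0.9,0.9,0.9]}
{"dp":[[0.0,0.0,0.0],[0.0,0.0,-3.5],[0.0,0.0,-3.6],[-3.6,2.5,0.5],[-3.6,2.4,0.5],[0.0,0.0,3.5],[0.0,0.0,0.0],[0.0,0.0,0.0]],"twist":[[0,0,0],[0,0,0],[0,0,0],[0,0,0],[0,0,0],[0,0,0],[0,0,0],[0,0,0]],"gripper":[0.9,0.9,0.9,0.9,0.9,0.9,0.35,0.35]}
{"dp":[[0.0,0.0,-4.5]],"twist":[[0,0,0]],"gripper":[0.35]}
end [ 0.4895 -0.2652  0.1003] 66.72626567554589 25
```

Call:
send_rows(dp=[[4.2,-3.5,0.3],[4.5,-3.1,0.4],[4.8,-2.7,0.3],[5.0,-2.3,0.4],[5.1,-1.8,0.3],[5.3,-1.4,0.4],[5.4,-0.9,0.3],[5.4,-0.5,0.4]], twist=[[0,0,-5],[0,0,-5],[0,0,-5],[0,0,-5],[0,0,-5],[0,0,-5],[0,0,-5],[0,0,-6]], gripper=[0.35,0.35,0.35,0.35,0.35,0.35,0.35,0.35], squeeze=40)

```text
time_s: 4.2
tool_pos: [0.4468, -0.2261, 0.2036]
eef_rot: [179.9, 0.0, 61.9]
wrist_force: [1.4, -0.5, 0.5]
gripper_width: 0.0552
finger_force: 0.0
```

Call:
send_rows(dp=[[5.5,0.1,0.3],[0,0,4],[0,0,4],[0,0,0]], twist=[[0,0,-5],[0,0,0],[0,0,0],[0,0,0]], gripper=[0.35,0.35,0.35,0.35])

```text
time_s: 4.7
tool_pos: [0.471, -0.179, 0.1181]
eef_rot: [-179.7, -0.0, 66.7]
wrist_force: [1.4, -0.2, -0.3]
gripper_width: 0.0556
finger_force: 0.0
```

Call:
send_rows(dp=[[0,0,5.0],[0,0,4.1],[0,0,0],[0,0,0],[0,0,0],[0,0,0]], twist=[[0,0,0],[0,0,0],[0,0,0],[0,0,0],[0,0,0],[0,0,0]], gripper=[0.35,0.35,0.9,0.9,0.9,0.9])

```text
time_s: 5.45
tool_pos: [0.4747, -0.1804, 0.0317]
eef_rot: [179.8, 0.0, 66.7]
wrist_force: [-1.7, 0.2, 8.7]
gripper_width: 0.0206
finger_force: 41.9
```

Call:
send_rows(dp=[[0,0,-3.5],[0,0,-3.6],[-3.6,2.5,0.5],[-3.6,2.4,0.5],[0,0,3.5],[0,0,0],[0,0,0],[0,0,-4.5]], twist=[[0,0,0],[0,0,0],[0,0,0],[0,0,0],[0,0,0],[0,0,0],[0,0,0],[0,0,0]], gripper=[0.9,0.9,0.9,0.9,0.9,0.35,0.35,0.35])

```text
time_s: 6.45
tool_pos: [0.4882, -0.2639, 0.0998]
eef_rot: [-179.8, -0.0, 66.8]
wrist_force: [1.0, -1.6, 0.7]
gripper_width: 0.0557
finger_force: 0.0
```

Run:
```python
from plan import *
s=sense();print(s["tool_pos"],s["eef_rot"])
e=plan([(.489,-.265,.10,67,.35,1)]+pick(.545,-.02,61,.54,-.265),[.4895,-.2652,.100,66.7])
e=plan(pick(.461,.054,58,.50,-.315),e)
e=plan(pick(.465,-.103,61,.60,-.265),e)
```

```text
[ 0.48824717 -0.26385397  0.09982901] [-1.79768748e+02 -3.57082684e-02  6.67958222e+01]
{"dp":[[0.0,-0.1,0.0],[4.9,-0.9,0.0],[4.9,-1.0,0.0],[4.9,-1.1,0.0],[4.9,-1.1,0.0],[4.9,-1.3,0.0],[0.0,0.0,3.6],[0.0,0.0,3.5]],"twist":[[0,0,0],[0,0,1],[0,0,1],[0,0,1],[0,0,1],[0,0,2],[0,0,0],[0,0,0]],"gripper":[0.35,0.35,0.35,0.35,0.35,0.35,0.35,0.35]}
{"dp":[[0.0,0.0,0.0],[0.0,0.0,0.0],[0.0,0.0,0.0],[0.0,0.0,0.0],[0.0,0.0,-3.6],[0.0,0.0,-3.5],[-4.3,2.3,0.2],[-4.3,2.3,0.2]],"twist":[[0,0,0],[0,0,0],[0,0,0],[0,0,0],[0,0,0],[0,0,0],[0,0,0],[0,0,0]],"gripper":[0.9,0.9,0.9,0.9,0.9,0.9,0.9,0.9]}
{"dp":[[-4.3,2.3,0.2],[-4.3,2.3,0.2],[-4.4,2.4,0.2],[0.0,0.0,3.5],[0.0,0.0,0.0],[0.0,0.0,0.0],[0.0,0.0,-4.5]],"twist":[[0,0,0],[0,0,0],[0,0,0],[0,0,0],[0,0,0],[0,0,0],[0,0,0]],"gripper":[0.9,0.9,0.9,0.9,0.35,0.35,0.35]}
end [ 0.54   -0.2653  0.1   ] 60.7 23
{"dp":[[4.0,-3.8,0.0],[4.0,-3.7,0.0],[3.9,-3.8,0.0],[3.9,-3.8,0.0],[3.9,-3.9,0.0],[3.9,-3.9,0.0],[0.0,0.0,3.6],[0.0,0.0,3.5]],"twist":[[0,0,0],[0,0,1],[0,0,0],[0,0,1],[0,0,0],[0,0,1],[0,0,0],[0,0,0]],"gripper":[0.35,0.35,0.35,0.35,0.35,0.35,0.35,0.35]}
{"dp"
[... 554 characters left out ...]
2 -0.3148  0.1   ] 57.7 25
{"dp":[[4.0,-3.6,0.0],[4.1,-3.5,0.0],[4.1,-3.4,0.0],[4.2,-3.4,0.0],[0.0,0.0,3.6],[0.0,0.0,3.5],[0.0,0.0,0.0],[0.0,0.0,0.0]],"twist":[[0,0,-1],[0,0,-1],[0,0,-1],[0,0,0],[0,0,0],[0,0,0],[0,0,0],[0,0,0]],"gripper":[0.35,0.35,0.35,0.35,0.35,0.35,0.9,0.9]}
{"dp":[[0.0,0.0,0.0],[0.0,0.0,0.0],[0.0,0.0,-3.5],[0.0,0.0,-3.6],[-1.9,4.9,0.3],[-1.9,4.9,0.2],[-1.9,5.0,0.3],[-1.8,4.9,0.2]],"twist":[[0,0,0],[0,0,0],[0,0,0],[0,0,0],[0,0,0],[0,0,0],[0,0,0],[0,0,0]],"gripper":[0.9,0.9,0.9,0.9,0.9,0.9,0.9,0.9]}
{"dp":[[0.0,0.0,3.5],[0.0,0.0,0.0],[0.0,0.0,0.0],[0.0,0.0,-4.5]],"twist":[[0,0,0],[0,0,0],[0,0,0],[0,0,0]],"gripper":[0.9,0.35,0.35,0.35]}
end [ 0.5999 -0.2646  0.1   ] 60.7 20
```

Call:
send_rows(dp=[[0.0,-0.1,0.0],[4.9,-0.9,0.0],[4.9,-1.0,0.0],[4.9,-1.1,0.0],[4.9,-1.1,0.0],[4.9,-1.3,0.0],[0.0,0.0,3.5],[0.0,0.0,3.4]], twist=[[0,0,0],[0,0,1],[0,0,1],[0,0,1],[0,0,1],[0,0,2],[0,0,0],[0,0,0]], gripper=[0.35,0.35,0.35,0.35,0.35,0.35,0.35,0.35])

```text
time_s: 7.45
tool_pos: [0.5453, -0.0188, 0.0318]
eef_rot: [179.9, -0.1, 60.9]
wrist_force: [0.1, 0.2, 0.1]
gripper_width: 0.0557
finger_force: 0.0
```

Call:
send_rows(dp=[[0.0,0.0,0.0],[0.0,0.0,0.0],[0.0,0.0,0.0],[0.0,0.0,0.0],[0.0,0.0,-3.5],[0.0,0.0,-3.4],[-4.3,2.3,0.2],[-4.3,2.3,0.2]], twist=[[0,0,0],[0,0,0],[0,0,0],[0,0,0],[0,0,0],[0,0,0],[0,0,0],[0,0,0]], gripper=[0.9,0.9,0.9,0.9,0.9,0.9,0.9,0.9])

```text
time_s: 8.45
tool_pos: [0.5431, -0.1186, 0.0976]
eef_rot: [179.9, -0.0, 60.8]
wrist_force: [0.9, -0.7, -0.5]
gripper_width: 0.0226
finger_force: 39.9
```

Call:
send_rows(dp=[[-4.3,2.3,0.2],[-4.3,2.3,0.2],[-4.4,2.4,0.2],[0.0,0.0,3.5],[0.0,0.0,0.0],[0.0,0.0,0.0],[0.0,0.0,-4.5]], twist=[[0,0,0],[0,0,0],[0,0,0],[0,0,0],[0,0,0],[0,0,0],[0,0,0]], gripper=[0.9,0.9,0.9,0.9,0.35,0.35,0.35])

```text
time_s: 9.32
tool_pos: [0.5387, -0.2637, 0.0994]
eef_rot: [-179.7, -0.0, 60.8]
wrist_force: [1.0, -0.7, 0.4]
gripper_width: 0.0556
finger_force: 0.0
```

Call:
send_rows(dp=[[4.0,-3.8,0.0],[4.0,-3.7,0.0],[3.9,-3.8,0.0],[3.9,-3.8,0.0],[3.9,-3.9,0.0],[3.9,-3.9,0.0],[0.0,0.0,3.5],[0.0,0.0,3.4]], twist=[[0,0,0],[0,0,1],[0,0,0],[0,0,1],[0,0,0],[0,0,1],[0,0,0],[0,0,0]], gripper=[0.35,0.35,0.35,0.35,0.35,0.35,0.35,0.35])

```text
time_s: 10.32
tool_pos: [0.4624, 0.0556, 0.0326]
eef_rot: [179.8, -0.1, 57.9]
wrist_force: [0.0, -0.2, 0.3]
gripper_width: 0.0553
finger_force: 0.0
```

Call:
send_rows(dp=[[0.0,0.0,0.0],[0.0,0.0,0.0],[0.0,0.0,0.0],[0.0,0.0,0.0],[0.0,0.0,-3.5],[0.0,0.0,-3.4],[-4.2,3.3,0.1],[-4.2,3.3,0.2]], twist=[[0,0,0],[0,0,0],[0,0,0],[0,0,0],[0,0,0],[0,0,0],[0,0,0],[0,0,0]], gripper=[0.9,0.9,0.9,0.9,0.9,0.9,0.9,0.9])

```text
time_s: 11.32
tool_pos: [0.4733, -0.0534, 0.0992]
eef_rot: [179.8, -0.1, 57.8]
wrist_force: [-0.2, 0.1, -0.4]
gripper_width: 0.021
finger_force: 39.5
```

Call:
send_rows(dp=[[-4.1,3.3,0.1],[-4.2,3.3,0.2],[-4.1,3.3,0.1],[-4.2,3.2,0.2],[-4.1,3.3,0.1],[0.0,0.0,3.5],[0.0,0.0,0.0],[0.0,0.0,0.0]], twist=[[0,0,0],[0,0,0],[0,0,0],[0,0,0],[0,0,0],[0,0,0],[0,0,0],[0,0,0]], gripper=[0.9,0.9,0.9,0.9,0.9,0.9,0.35,0.35])

```text
time_s: 12.32
tool_pos: [0.501, -0.3143, 0.0568]
eef_rot: [179.9, -0.0, 57.8]
wrist_force: [0.0, 0.0, 0.5]
gripper_width: 0.0549
finger_force: 0.0
```

Call:
send_rows(dp=[[0,0,-4.5]], twist=[[0,0,0]], gripper=[0.35])

```text
time_s: 12.45
tool_pos: [0.4991, -0.3132, 0.0996]
eef_rot: [-179.8, -0.0, 57.8]
wrist_force: [1.2, 0.0, -0.1]
gripper_width: 0.0555
finger_force: 0.0
```

Call:
send_rows(dp=[[4.0,-3.6,0.0],[4.1,-3.5,0.0],[4.1,-3.4,0.0],[4.2,-3.4,0.0],[0.0,0.0,3.5],[0.0,0.0,3.4],[0.0,0.0,0.0],[0.0,0.0,0.0]], twist=[[0,0,-1],[0,0,-1],[0,0,-1],[0,0,0],[0,0,0],[0,0,0],[0,0,0],[0,0,0]], gripper=[0.35,0.35,0.35,0.35,0.35,0.35,0.9,0.9])

```text
time_s: 13.45
tool_pos: [0.4658, -0.1026, 0.0332]
eef_rot: [179.9, -0.0, 60.8]
wrist_force: [-1.6, -0.0, 0.3]
gripper_width: 0.029
finger_force: 40.4
```

Call:
send_rows(dp=[[0.0,0.0,0.0],[0.0,0.0,0.0],[0.0,0.0,-3.5],[0.0,0.0,-3.4],[-1.9,4.9,0.3],[-1.9,4.9,0.2],[-1.9,5.0,0.3],[-1.8,4.9,0.2]], twist=[[0,0,0],[0,0,0],[0,0,0],[0,0,0],[0,0,0],[0,0,0],[0,0,0],[0,0,0]], gripper=[0.9,0.9,0.9,0.9,0.9,0.9,0.9,0.9])

```text
time_s: 14.45
tool_pos: [0.601, -0.2662, 0.0907]
eef_rot: [180.0, 0.0, 60.7]
wrist_force: [1.0, -0.6, -0.7]
gripper_width: 0.0287
finger_force: 40.4
```

Call:
send_rows(dp=[[0.0,0.0,3.5],[0.0,0.0,0.0],[0.0,0.0,0.0],[0.0,0.0,-4.5],[0,0,0]], twist=[[0,0,0],[0,0,0],[0,0,0],[0,0,0],[0,0,0]], gripper=[0.9,0.35,0.35,0.35,0.35])

```text
time_s: 15.08
tool_pos: [0.6029, -0.2649, 0.1064]
eef_rot: [179.5, -0.1, 60.8]
wrist_force: [-0.1, 0.3, 0.6]
gripper_width: 0.0558
finger_force: 0.0
```

Run:
```python
from plan import *
s=sense();print(s["time_s"],s["tool_pos"],s["eef_rot"])
f=grab_frame("top");offcuts(f)
cv2.imwrite("pics/t1.png",f["img"][120:340,220:540,::-1].repeat(2,0).repeat(2,1))
e=plan(pick(.457,-.033,118,.65,-.29,z=.031))
e=plan(pick(.542,.057,145,.55,-.315,z=.031),e)
e=plan(pick(.647,-.176,148,.60,-.31,z=.031),e)
e=plan(pick(.549,-.095,163,.56,-.265,z=.031),e)
```

```text
15.075 [ 0.6028655  -0.26485309  0.10643627] [ 1.79499750e+02 -5.69719838e-02  6.07711690e+01]
c [542.  57.] mean [542.  57.] ang -33 pca -33 L 43 W 27 [75 53 38] 0.82 297.0 240.0
c [473.  11.] mean [473.  12.] ang -63 pca -63 L 37 W 29 [164 136 101] 0.79 318.0 273.0
c [ 483. -255.] mean [ 482. -255.] ang 64 pca 71 L 42 W 25 [181 183 176] 0.77 444.0 270.0
c [ 529. -255.] mean [ 529. -255.] ang 62 pca 52 L 34 W 28 [179 181 175] 0.75 443.0 248.0
c [549. -95.] mean [549. -95.] ang -19 pca -17 L 47 W 22 [83 59 43] 0.69 368.0 237.0
c [ 648. -179.] mean [ 649. -178.] ang -31 pca -35 L 55 W 27 [141 102  72] 0.62 406.0 192.0
c [ 588. -255.] mean [ 586. -253.] ang -27 pca 1 L 34 W 30 [164 139 110] 0.6 441.0 221.0
c [ 492. -307.] mean [ 492. -307.] ang 56 pca 59 L 40 W 29 [42 42 45] 0.56 468.0 266.0
{"dp":[[2.2,-4.0,0.0],[2.8,-3.5,0.1],[3.4,-3.0,0.0],[3.9,-2.4,0.1],[4.2,-1.8,0.0],[4.4,-1.1,0.1],[0.0,0.0,3.4],[0.0,0.0,3.5]],"twist":[[0,0,-10],[0,0,-9],[0,0,-10],[0,0,-9],[0,0,-10],[0,0,-9],[0,0,0],[0,0,0]],"gripper":[0.35,0.35,0.35,0.35,0.35,0.35,0.35,0.35]}
{"dp":[[0.0,0.0,0.0],[0.0,0.0,0.0],[0
[... 2072 characters left out ...]
0.0],[3.0,3.2,0.0],[2.8,3.4,0.0],[2.6,3.6,0.0],[2.5,3.7,0.0],[0.0,0.0,3.4],[0.0,0.0,3.5],[0.0,0.0,0.0]],"twist":[[0,0,-3],[0,0,-3],[0,0,-3],[0,0,-3],[0,0,-3],[0,0,0],[0,0,0],[0,0,0]],"gripper":[0.35,0.35,0.35,0.35,0.35,0.35,0.35,0.9]}
{"dp":[[0.0,0.0,0.0],[0.0,0.0,0.0],[0.0,0.0,0.0],[0.0,0.0,-3.5],[0.0,0.0,-3.4],[-1.5,-4.0,0.2],[-1.5,-4.0,0.3],[-1.6,-4.0,0.2]],"twist":[[0,0,0],[0,0,0],[0,0,0],[0,0,0],[0,0,0],[0,0,0],[0,0,0],[0,0,0]],"gripper":[0.9,0.9,0.9,0.9,0.9,0.9,0.9,0.9]}
{"dp":[[-1.5,-3.9,0.3],[0.0,0.0,3.5],[0.0,0.0,0.0],[0.0,0.0,0.0],[0.0,0.0,-4.5]],"twist":[[0,0,0],[0,0,0],[0,0,0],[0,0,0],[0,0,0]],"gripper":[0.9,0.9,0.35,0.35,0.35]}
end [ 0.5601 -0.2647  0.0996] 162.75965754072445 21
```

Run:
```python
from plan import *
e=plan(pick(.473,.0115,117.7,.65,-.29,z=.031),[.6,-.2646,.1,60.7])
```

```text
{"dp":[[3.0,-4.1,0.0],[3.6,-3.5,0.0],[4.2,-2.9,0.0],[4.6,-2.1,0.0],[4.9,-1.4,0.0],[5.0,-0.6,0.0],[0.0,0.0,3.4],[0.0,0.0,3.5]],"twist":[[0,0,-10],[0,0,-9],[0,0,-10],[0,0,-9],[0,0,-10],[0,0,-9],[0,0,0],[0,0,0]],"gripper":[0.35,0.35,0.35,0.35,0.35,0.35,0.35,0.35]}
{"dp":[[0.0,0.0,0.0],[0.0,0.0,0.0],[0.0,0.0,0.0],[0.0,0.0,0.0],[0.0,0.0,-3.4],[0.0,0.0,-3.5],[-5.0,0.2,0.1],[-5.0,0.2,0.2]],"twist":[[0,0,0],[0,0,0],[0,0,0],[0,0,0],[0,0,0],[0,0,0],[0,0,0],[0,0,0]],"gripper":[0.9,0.9,0.9,0.9,0.9,0.9,0.9,0.9]}
{"dp":[[-5.0,0.3,0.1],[-5.0,0.2,0.2],[-5.0,0.3,0.1],[-5.0,0.2,0.2],[-4.9,0.3,0.1],[0.0,0.0,3.5],[0.0,0.0,0.0],[0.0,0.0,0.0]],"twist":[[0,0,0],[0,0,0],[0,0,0],[0,0,0],[0,0,0],[0,0,0],[0,0,0],[0,0,0]],"gripper":[0.9,0.9,0.9,0.9,0.9,0.9,0.35,0.35]}
{"dp":[[0.0,0.0,-4.5]],"twist":[[0,0,0]],"gripper":[0.35]}
end [ 0.6503 -0.2896  0.1   ] 117.7 25
```

Call:
send_rows(dp=[[3.0,-4.1,0.0],[3.6,-3.5,0.0],[4.2,-2.9,0.0],[4.6,-2.1,0.0],[4.9,-1.4,0.0],[5.0,-0.6,0.0],[0.0,0.0,3.4],[0.0,0.0,3.5]], twist=[[0,0,-10],[0,0,-9],[0,0,-10],[0,0,-9],[0,0,-10],[0,0,-9],[0,0,0],[0,0,0]], gripper=[0.35,0.35,0.35,0.35,0.35,0.35,0.35,0.35])

```text
time_s: 16.18
tool_pos: [0.4727, 0.012, 0.031]
eef_rot: [179.9, 0.1, 117.8]
wrist_force: [1.1, -1.0, 0.6]
gripper_width: 0.0558
finger_force: 0.0
```

Call:
send_rows(dp=[[0.0,0.0,0.0],[0.0,0.0,0.0],[0.0,0.0,0.0],[0.0,0.0,0.0],[0.0,0.0,-3.4],[0.0,0.0,-3.5],[-5.0,0.2,0.1],[-5.0,0.2,0.2]], twist=[[0,0,0],[0,0,0],[0,0,0],[0,0,0],[0,0,0],[0,0,0],[0,0,0],[0,0,0]], gripper=[0.9,0.9,0.9,0.9,0.9,0.9,0.9,0.9])

```text
time_s: 17.18
tool_pos: [0.5242, -0.0762, 0.0988]
eef_rot: [179.9, 0.1, 117.8]
wrist_force: [0.7, 0.2, -0.5]
gripper_width: 0.0248
finger_force: 41.3
```

Call:
send_rows(dp=[[-5.0,0.3,0.1],[-5.0,0.2,0.2],[-5.0,0.3,0.1],[-5.0,0.2,0.2],[-4.9,0.3,0.1],[0.0,0.0,3.5],[0.0,0.0,0.0],[0.0,0.0,0.0]], twist=[[0,0,0],[0,0,0],[0,0,0],[0,0,0],[0,0,0],[0,0,0],[0,0,0],[0,0,0]], gripper=[0.9,0.9,0.9,0.9,0.9,0.9,0.35,0.35])

```text
time_s: 18.18
tool_pos: [0.6506, -0.2887, 0.0566]
eef_rot: [180.0, 0.0, 117.8]
wrist_force: [-0.9, 0.5, 0.5]
gripper_width: 0.0555
finger_force: 0.0
```

Call:
send_rows(dp=[[0,0,-4.5]], twist=[[0,0,0]], gripper=[0.35])

```text
time_s: 18.3
tool_pos: [0.6485, -0.2881, 0.0989]
eef_rot: [-179.8, -0.2, 117.8]
wrist_force: [0.1, -0.6, 1.0]
gripper_width: 0.0553
finger_force: 0.0
```

Call:
send_rows(dp=[[5.1,0.9,0.0],[5.0,1.3,0.0],[4.9,1.7,0.0],[4.8,2.0,0.0],[4.7,2.3,0.0],[4.5,2.7,0.0],[4.3,2.9,0.0],[0.0,0.0,3.4]], twist=[[0,0,-4],[0,0,-4],[0,0,-4],[0,0,-4],[0,0,-4],[0,0,-4],[0,0,-3],[0,0,0]], gripper=[0.35,0.35,0.35,0.35,0.35,0.35,0.35,0.35])

```text
time_s: 19.3
tool_pos: [0.5437, 0.064, 0.0705]
eef_rot: [179.7, 0.4, 145.2]
wrist_force: [1.0, -1.2, -0.2]
gripper_width: 0.0557
finger_force: 0.0
```

Call:
send_rows(dp=[[0.0,0.0,3.5],[0.0,0.0,0.0],[0.0,0.0,0.0],[0.0,0.0,0.0],[0.0,0.0,0.0],[0.0,0.0,-3.5],[0.0,0.0,-3.4],[-3.2,-4.3,0.1]], twist=[[0,0,0],[0,0,0],[0,0,0],[0,0,0],[0,0,0],[0,0,0],[0,0,0],[0,0,0]], gripper=[0.35,0.9,0.9,0.9,0.9,0.9,0.9,0.9])

```text
time_s: 20.3
tool_pos: [0.5462, 0.0087, 0.1037]
eef_rot: [179.7, 0.3, 145.1]
wrist_force: [0.9, 0.0, -0.6]
gripper_width: 0.0228
finger_force: 40.1
```

Call:
send_rows(dp=[[-3.2,-4.3,0.1],[-3.1,-4.3,0.2],[-3.2,-4.3,0.1],[-3.1,-4.2,0.2],[-3.2,-4.3,0.1],[-3.1,-4.2,0.2],[0.0,0.0,3.5],[0.0,0.0,0.0]], twist=[[0,0,0],[0,0,0],[0,0,0],[0,0,0],[0,0,0],[0,0,0],[0,0,0],[0,0,0]], gripper=[0.9,0.9,0.9,0.9,0.9,0.9,0.9,0.35])

```text
time_s: 21.3
tool_pos: [0.5485, -0.3132, 0.0537]
eef_rot: [180.0, -0.2, 144.7]
wrist_force: [0.2, 1.3, 0.7]
gripper_width: 0.0397
finger_force: 0.0
```

Call:
send_rows(dp=[[0.0,0.0,0.0],[0.0,0.0,-4.5]], twist=[[0,0,0],[0,0,0]], gripper=[0.35,0.35])

```text
time_s: 21.55
tool_pos: [0.5489, -0.3119, 0.0995]
eef_rot: [-180.0, -0.2, 144.8]
wrist_force: [-0.0, -1.3, 0.8]
gripper_width: 0.0557
finger_force: 0.0
```

Call:
send_rows(dp=[[0.0,4.2,0.0],[-0.1,4.2,0.0],[-0.1,4.3,0.0],[-0.2,4.2,0.0],[0.0,0.0,3.4],[0.0,0.0,3.5],[0.0,0.0,0.0],[0.0,0.0,0.0]], twist=[[0,0,-1],[0,0,-1],[0,0,-1],[0,0,0],[0,0,0],[0,0,0],[0,0,0],[0,0,0]], gripper=[0.35,0.35,0.35,0.35,0.35,0.35,0.9,0.9])

```text
time_s: 22.55
tool_pos: [0.6486, -0.1749, 0.0339]
eef_rot: [179.9, 0.1, 147.8]
wrist_force: [-4.4, 2.3, 4.7]
gripper_width: 0.0206
finger_force: 42.6
```

Call:
send_rows(dp=[[0.0,0.0,0.0],[0.0,0.0,0.0],[0.0,0.0,-3.5],[0.0,0.0,-3.4],[-1.1,-4.6,0.3],[-1.0,-4.6,0.3],[-1.1,-4.6,0.4],[0.0,0.0,3.5]], twist=[[0,0,0],[0,0,0],[0,0,0],[0,0,0],[0,0,0],[0,0,0],[0,0,0],[0,0,0]], gripper=[0.9,0.9,0.9,0.9,0.9,0.9,0.9,0.9])

```text
time_s: 23.55
tool_pos: [0.6004, -0.3164, 0.0582]
eef_rot: [-179.9, 0.4, 147.3]
wrist_force: [-0.0, -0.3, -1.6]
gripper_width: 0.0205
finger_force: 41.0
```

Call:
send_rows(dp=[[0.0,0.0,0.0],[0.0,0.0,0.0],[0.0,0.0,-4.5]], twist=[[0,0,0],[0,0,0],[0,0,0]], gripper=[0.35,0.35,0.35])

```text
time_s: 23.92
tool_pos: [0.5997, -0.3074, 0.0992]
eef_rot: [180.0, -0.3, 147.8]
wrist_force: [1.6, -0.0, 0.4]
gripper_width: 0.0555
finger_force: 0.0
```

Call:
send_rows(dp=[[3.2,3.1,0.0],[3.0,3.2,0.0],[2.8,3.4,0.0],[2.6,3.6,0.0],[2.5,3.7,0.0],[0.0,0.0,3.4],[0.0,0.0,3.5],[0.0,0.0,0.0]], twist=[[0,0,-3],[0,0,-3],[0,0,-3],[0,0,-3],[0,0,-3],[0,0,0],[0,0,0],[0,0,0]], gripper=[0.35,0.35,0.35,0.35,0.35,0.35,0.35,0.9])

```text
time_s: 24.92
tool_pos: [0.5486, -0.0925, 0.0309]
eef_rot: [-180.0, -0.1, 162.8]
wrist_force: [-0.2, -0.2, -0.0]
gripper_width: 0.0385
finger_force: 0.0
```

Call:
send_rows(dp=[[0.0,0.0,0.0],[0.0,0.0,0.0],[0.0,0.0,0.0],[0.0,0.0,-3.5],[0.0,0.0,-3.4],[-1.5,-4.0,0.2],[-1.5,-4.0,0.3],[-1.6,-4.0,0.2]], twist=[[0,0,0],[0,0,0],[0,0,0],[0,0,0],[0,0,0],[0,0,0],[0,0,0],[0,0,0]], gripper=[0.9,0.9,0.9,0.9,0.9,0.9,0.9,0.9])

```text
time_s: 25.92
tool_pos: [0.5582, -0.2234, 0.0947]
eef_rot: [-180.0, 0.1, 162.7]
wrist_force: [0.5, -0.0, -0.3]
gripper_width: 0.019
finger_force: 39.2
```

Call:
send_rows(dp=[[-1.5,-3.9,0.3],[0.0,0.0,3.5],[0.0,0.0,0.0],[0.0,0.0,0.0],[0.0,0.0,-4.5],[0,0,-3],[0,0,0]], twist=[[0,0,0],[0,0,0],[0,0,0],[0,0,0],[0,0,0],[0,0,0],[0,0,0]], gripper=[0.9,0.9,0.35,0.35,0.35,0.35,0.35])

```text
time_s: 26.8
tool_pos: [0.5629, -0.2633, 0.1351]
eef_rot: [-179.9, 0.4, 162.8]
wrist_force: [-0.1, -0.3, -0.1]
gripper_width: 0.0556
finger_force: 0.0
```

Run:
```python
from plan import *
s=sense();print(s["time_s"],s["tool_pos"],s["eef_rot"])
for c in("top","scene"):
    f=grab_frame(c);offcuts(f,c)
    cv2.imwrite(f"pics/{c}2.png",f["img"][:,:,::-1])
    for n in("penknife","pin_tin"):
        L=trace(n,c); print(n,atz(f,L[0]["xy"],.033).round(3) if L else None)
```

```text
26.8 [ 0.56291309 -0.2633495   0.13511719] [-179.9269061     0.39573848  162.80008044]
c [ 541. -303.] mean [ 541. -303.] ang -35 pca -36 L 45 W 25 [71 50 40] 0.81 465.0 242.0
c [ 482. -256.] mean [ 481. -256.] ang 64 pca 68 L 44 W 25 [175 177 170] 0.8 444.0 270.0
c [ 554. -259.] mean [ 554. -260.] ang -23 pca -23 L 49 W 23 [80 58 46] 0.74 445.0 236.0
c [ 586. -253.] mean [ 585. -251.] ang -89 pca 61 L 28 W 24 [153 128  99] 0.66 441.0 222.0
c [ 493. -306.] mean [ 493. -307.] ang 56 pca 57 L 37 W 27 [33 33 36] 0.61 468.0 265.0
c [ 578. -293.] mean [ 579. -293.] ang -89 pca -76 L 26 W 20 [124  87  63] 0.55 460.0 225.0
c [ 653. -104.] mean [ 653. -103.] ang 1 pca -32 L 36 W 35 [160 131  77] 0.54 372.0 190.0
c [ 524. -258.] mean [ 526. -258.] ang -80 pca -87 L 39 W 23 [161 163 157] 0.52 445.0 249.0
penknife [ 0.642 -0.023  0.033]
pin_tin [ 0.657 -0.104  0.033]
c [ 556. -260.] mean [ 557. -260.] ang -25 pca -27 L 45 W 27 [89 59 41] 0.9 156.0 297.0
c [ 636. -254.] mean [ 636. -254.] ang 35 pca -28 L 37 W 37 [161 135 100] 0.77 162.0 338.0
c [ 503. -306.] mean [ 504. -306.] ang 50 pca 45 L 49 W 29 [36 35 38] 0.74 129.0 277.0
c [ 604. -299.] mean [ 604. -299.] ang -29 pca -26 L 50 W 30 [144 100  65] 0.65 134.0 326.0
c [ 601. -257.] mean [ 600. -257.] ang 62 pca -86 L 35 W 34 [172 145 107] 0.58 159.0 319.0
c [ 555. -303.] mean [ 555. -303.] ang -33 pca -21 L 47 W 34 [86 59 44] 0.56 131.0 301.0
c [ 503. -244.] mean [ 504. -244.] ang -21 pca -18 L 21 W 14 [182 183 175] 0.45 163.0 269.0
penknife [ 0.654 -0.02   0.033]
pin_tin [ 0.651 -0.103  0.033]
```

View pics/scene2.png

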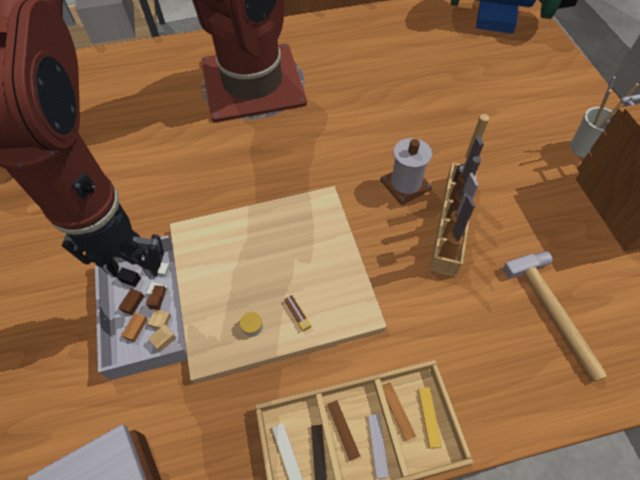

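All eight offcuts are in the tray, at (125–165, 265–340) in the scene view, and the tin and knife haven't moved. Next is the lid.

Run:
```python
from plan import *
e=plan([(.555,-.20,.20,160,.35,2),(.402,.267,.20,125,.35,1),(.402,.267,.13,125,.35,2),(.402,.267,.109,125,.35,2)],[.5601,-.2647,.1296,162.76])
e=plan([(.402,.267,.109,125,.9,4),(.402,.267,.125,125,.9,2),(.402,.267,.17,125,.9,1),(.50,.185,.13,125,.9,3),(.50,.185,.035,125,.9,3),(.50,.185,.016,125,.9,2),(.50,.185,.016,125,.9,1),(.50,.185,.016,125,.4,3),(.50,.185,.09,125,.4,2),(.50,.185,.2,125,.4,1)],e)
```

```text
{"dp":[[1.2,3.0,-3.5],[1.3,3.0,-3.5],[3.4,4.3,0.0],[3.7,4.0,0.0],[3.9,3.8,0.0],[4.2,3.5,0.0],[4.4,3.2,0.0],[4.7,2.9,0.0]],"twist":[[0,0,1],[0,0,2],[0,0,4],[0,0,4],[0,0,4],[0,0,4],[0,0,4],[0,0,4]],"gripper":[0.35,0.35,0.35,0.35,0.35,0.35,0.35,0.35]}
{"dp":[[4.8,2.5,0.0],[5.0,2.2,0.0],[5.1,1.9,0.0],[0.0,0.0,3.5],[0.0,0.0,3.5],[0.0,0.0,1.0],[0.0,0.0,1.1]],"twist":[[0,0,4],[0,0,3],[0,0,4],[0,0,0],[0,0,0],[0,0,0],[0,0,0]],"gripper":[0.35,0.35,0.35,0.35,0.35,0.35,0.35]}
end [0.4023 0.2671 0.1086] 124.75999999999999 15
{"dp":[[0.0,0.0,0.0],[0.0,0.0,0.0],[0.0,0.0,0.0],[0.0,0.0,0.0],[0.0,0.0,-0.8],[0.0,0.0,-0.8],[0.0,0.0,-4.5],[-4.1,1.1,1.3]],"twist":[[0,0,0],[0,0,0],[0,0,0],[0,0,0],[0,0,0],[0,0,0],[0,0,0],[0,0,0]],"gripper":[0.9,0.9,0.9,0.9,0.9,0.9,0.9,0.9]}
{"dp":[[-4.1,1.1,1.3],[-4.1,1.1,1.4],[0.0,0.0,3.2],[0.0,0.0,3.1],[0.0,0.0,3.2],[0.0,0.0,0.9],[0.0,0.0,1.0],[0.0,0.0,0.0]],"twist":[[0,0,0],[0,0,0],[0,0,0],[0,0,0],[0,0,0],[0,0,0],[0,0,0],[0,0,0]],"gripper":[0.9,0.9,0.9,0.9,0.9,0.9,0.9,0.9]}
{"dp":[[0.0,0.0,0.0],[0.0,0.0,0.0],[0.0,0.0,0.0],[0.0,0.0,-3.7],[0.0,0.0,-3.7],[0.0,0.0,-5.5],[0.0,0.0,-5.5]],"twist":[[0,0,0],[0,0,0],[0,0,0],[0,0,0],[0,0,0],[0,0,0],[0,0,0]],"gripper":[0.4,0.4,0.4,0.4,0.4,0.4,0.4]}
end [0.4996 0.1849 0.1996] 124.75999999999999 23
```

Call:
send_rows(dp=[[1.2,3.0,-3.5],[1.3,3.0,-3.5],[3.4,4.3,0.0],[3.7,4.0,0.0],[3.9,3.8,0.0],[4.2,3.5,0.0],[4.4,3.2,0.0],[4.7,2.9,0.0]], twist=[[0,0,1],[0,0,2],[0,0,4],[0,0,4],[0,0,4],[0,0,4],[0,0,4],[0,0,4]], gripper=[0.35,0.35,0.35,0.35,0.35,0.35,0.35,0.35])

```text
time_s: 28.2
tool_pos: [0.453, 0.1149, 0.2003]
eef_rot: [-180.0, 0.0, 135.6]
wrist_force: [1.3, 0.3, 0.1]
gripper_width: 0.0554
finger_force: 0.0
```

Call:
send_rows(dp=[[4.8,2.5,0.0],[5.0,2.2,0.0],[5.1,1.9,0.0],[0,0,0],[0.0,0.0,3.5],[0.0,0.0,3.5],[0.0,0.0,1.0],[0.0,0.0,1.1]], twist=[[0,0,4],[0,0,3],[0,0,4],[0,0,0],[0,0,0],[0,0,0],[0,0,0],[0,0,0]], gripper=[0.35,0.35,0.35,0.35,0.35,0.35,0.35,0.35])

```text
time_s: 29.2
tool_pos: [0.4035, 0.2684, 0.1095]
eef_rot: [180.0, -0.0, 124.7]
wrist_force: [-0.6, -0.5, 0.5]
gripper_width: 0.0556
finger_force: 0.0
```

Call:
send_rows(dp=[[0,0,0],[0,0,0],[0,0,0],[0,0,0]], twist=[[0,0,0],[0,0,0],[0,0,0],[0,0,0]], gripper=[0.9,0.9,0.9,0.9])

```text
time_s: 29.7
tool_pos: [0.4035, 0.2687, 0.1103]
eef_rot: [179.9, 0.0, 124.7]
wrist_force: [-1.8, -1.4, 7.1]
gripper_width: 0.0186
finger_force: 39.3
```

Call:
send_rows(dp=[[0,0,-0.8],[0,0,-0.8],[0,0,-4.5],[-4.1,1.1,1.3],[-4.1,1.1,1.3],[-4.1,1.1,1.4],[0,0,3.2],[0,0,3.1]], twist=[[0,0,0],[0,0,0],[0,0,0],[0,0,0],[0,0,0],[0,0,0],[0,0,0],[0,0,0]], gripper=[0.9,0.9,0.9,0.9,0.9,0.9,0.9,0.9])

```text
time_s: 30.7
tool_pos: [0.5008, 0.1855, 0.0669]
eef_rot: [180.0, -0.0, 124.6]
wrist_force: [0.3, -0.0, -0.4]
gripper_width: 0.0182
finger_force: 39.2
```

Call:
send_rows(dp=[[0,0,2.4],[0,0,0.8],[0,0,0.8],[0,0,0]], twist=[[0,0,0],[0,0,0],[0,0,0],[0,0,0]], gripper=[0.9,0.9,0.9,0.9])

```text
time_s: 31.2
tool_pos: [0.5004, 0.1862, 0.0277]
eef_rot: [180.0, 0.0, 124.7]
wrist_force: [0.3, -0.6, 0.7]
gripper_width: 0.0182
finger_force: 39.2
```

Call:
send_rows(dp=[[0,0,0.6],[0,0,0.4],[0,0,0.1],[0,0,0]], twist=[[0,0,0],[0,0,0],[0,0,0],[0,0,0]], gripper=[0.9,0.9,0.9,0.9])

```text
time_s: 31.7
tool_pos: [0.5002, 0.1862, 0.0164]
eef_rot: [180.0, 0.0, 124.7]
wrist_force: [0.3, 0.2, -0.9]
gripper_width: 0.0183
finger_force: 39.3
```

Call:
send_rows(dp=[[0,0,0],[0,0,0],[0,0,0],[0,0,-2],[0,0,-5.5],[0,0,-5.5],[0,0,-5.5],[0,0,0]], twist=[[0,0,0],[0,0,0],[0,0,0],[0,0,0],[0,0,0],[0,0,0],[0,0,0],[0,0,0]], gripper=[0.4,0.4,0.4,0.4,0.4,0.4,0.4,0.4])

```text
time_s: 32.7
tool_pos: [0.5021, 0.1878, 0.207]
eef_rot: [179.6, 0.2, 124.8]
wrist_force: [0.2, 1.0, -0.5]
gripper_width: 0.0512
finger_force: 0.0
```

```bash
cat >> plan.py <<'E'
def tri(n,fr,mode=0):
    pts=[]
    for c,f in fr.items():
        L=trace(n,c) if mode else landmark_of(n,c)
        if not L: print(n,"none in",c); return
        pts.append((f,L[0]["xy"]))
    (o1,d1),(o2,d2)=[ray(f,x) for f,x in pts]
    k=np.linalg.lstsq(np.array([d1,-d2]).T,o2-o1,rcond=None)[0]
    a,b=o1+d1*k[0],o2+d2*k[1]; print(n,((a+b)/2).round(3),"gap",np.linalg.norm(a-b).round(3),[np.round(p[1]).tolist() for p in pts]); return (a+b)/2
E
python3 - <<'E'
from plan import *
fr={c:grab_frame(c) for c in("top","scene")}
for n in("lid","pot","pot_in","brush","file_flat","file_round","scraper","rasp","rack"): tri(n,fr)
for c,f in fr.items():
    L=trace("brush",c)[0]; m=L["region"]; ys,xs=np.nonzero(m); print(c,L["p"],xs.min(),xs.max(),ys.min(),ys.max(), "top pix",np.c_[xs,ys][np.argsort(ys)[:6]].mean(0), "left",np.c_[xs,ys][np.argsort(xs)[:6]].mean(0))
    for z in (0,.1,.205): print(z,proj(f,(.44,.366,z)).round(0))
a=fr["top"]["img"][150:330,70:310,::-1]; b=fr["scene"]["img"][90:290,370:550,::-1]
cv2.imwrite("pics/a3.png",cv2.resize(a,None,fx=3,fy=3,interpolation=cv2.INTER_CUBIC)); cv2.imwrite("pics/b3.png",cv2.resize(b,None,fx=3,fy=3,interpolation=cv2.INTER_CUBIC))
E
```

```text
lid none in top
pot [ 0.59  -0.021  0.428] gap 0.328 [[453.0, 233.0], [405.0, 184.0]]
pot_in none in top
brush [0.44  0.372 0.003] gap 0.001 [[149.0, 287.0], [459.0, 188.0]]
file_flat none in top
file_round none in top
scraper none in top
rasp [ 0.628 -0.014  0.478] gap 0.372 [[462.0, 218.0], [451.0, 201.0]]
rack none in top
top 0.95 111 151 276 295 top pix [116.5 276. ] left [111.33333333 280.66666667]
0 [153. 287.]
0.1 [137. 284.]
0.205 [116. 280.]
scene 0.79 453 488 115 180 top pix [483.5 115. ] left [453.83333333 178.16666667]
0 [456. 189.]
0.1 [468. 157.]
0.205 [483. 117.]
```

View pics/a3.png

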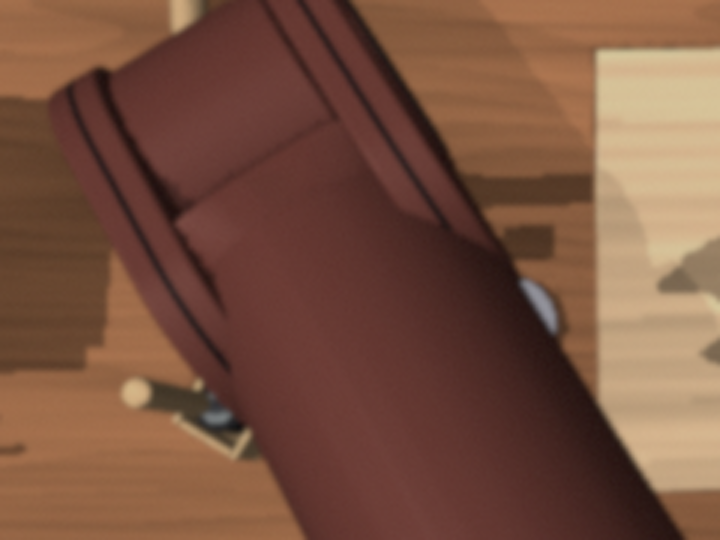

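View pics/b3.png

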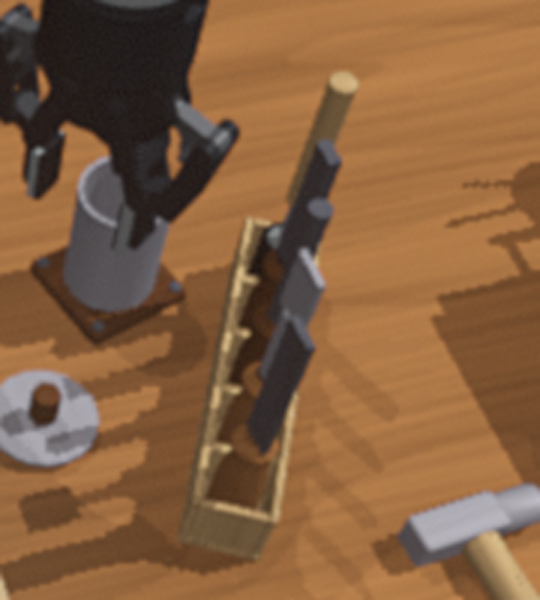

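Run:
```python
from plan import *
f=grab_frame("scene"); t=grab_frame("top")
print("rim",atz(f,(410,153.5),.1), "handle top scene",atz(f,(484,117),.205),"top",atz(t,(115.3,281),.205))
print("lid knob",atz(f,(370+45/3,90+395/3),.035), "disc", atz(f,(370+45/3,90+417/3),.01))
e=plan([(.49,.22,.30,130,.35,2),(.44,.366,.30,152,.35,3),(.44,.366,.30,152,.35,2)],[.4996,.1849,.201,124.76])
```

```text
rim [0.40252704 0.26044023 0.1       ] handle top scene [0.43971966 0.36761343 0.205     ] top [0.43890992 0.36697105 0.205     ]
lid knob [0.5035597  0.18395741 0.035     ] disc [0.5049767  0.18617271 0.01      ]
{"dp":[[1.7,0.6,-4.9],[1.7,0.7,-5.0],[4.8,1.8,0.0],[4.5,2.4,0.0],[4.2,3.1,0.0],[0.0,0.0,0.0],[0.0,0.0,0.0]],"twist":[[0,0,-3],[0,0,-2],[0,0,-7],[0,0,-8],[0,0,-7],[0,0,0],[0,0,0]],"gripper":[0.35,0.35,0.35,0.35,0.35,0.35,0.35]}
end [0.4403 0.3663 0.3   ] 151.76 7
```

Call:
send_rows(dp=[[1.7,0.6,-4.9],[1.7,0.7,-5.0],[4.8,1.8,0.0],[4.5,2.4,0.0],[4.2,3.1,0.0],[0.0,0.0,0.0],[0.0,0.0,0.0],[0,0,0]], twist=[[0,0,-3],[0,0,-2],[0,0,-7],[0,0,-8],[0,0,-7],[0,0,0],[0,0,0],[0,0,0]], gripper=[0.35,0.35,0.35,0.35,0.35,0.35,0.35,0.35])

```text
time_s: 34.6
tool_pos: [0.442, 0.3662, 0.3002]
eef_rot: [-180.0, 0.0, 151.6]
wrist_force: [0.6, 0.1, 0.3]
gripper_width: 0.0555
finger_force: 0.0
```

Run:
```python
from plan import *
s=sense();print(s["tool_pos"],s["eef_rot"])
fr={"scene":grab_frame("scene")}
b=fr["scene"]["img"][60:260,370:550,::-1]
cv2.imwrite("pics/b4.png",cv2.resize(b,None,fx=3,fy=3,interpolation=cv2.INTER_CUBIC))
```

```text
[0.44199903 0.36621997 0.30022525] [-1.79975138e+02  2.85185408e-02  1.51567356e+02]
```

View pics/b4.png

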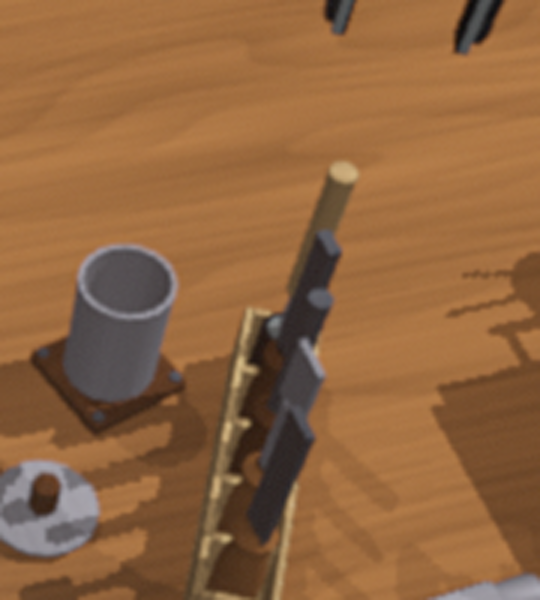

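Call:
send_rows(dp=[[0.2,0,4],[0,0,4],[0,0,4],[0,0,2.5],[0,0,0]], twist=[[0,0,0],[0,0,0],[0,0,0],[0,0,0],[0,0,0]], gripper=[0.35,0.35,0.35,0.35,0.35])

```text
time_s: 35.28
tool_pos: [0.4392, 0.3667, 0.1539]
eef_rot: [-179.8, -0.1, 151.6]
wrist_force: [0.4, -0.1, -0.2]
gripper_width: 0.0558
finger_force: 0.0
```

Call:
send_rows(dp=[[0,0,0],[0,0,0],[0,0,0],[0,0,0],[0,0,0],[0,0,0]], twist=[[0,0,0],[0,0,0],[0,0,0],[0,0,0],[0,0,0],[0,0,0]], gripper=[0.6,0.7,0.9,0.9,0.9,0.9], squeeze=60)

```text
time_s: 36.02
tool_pos: [0.4396, 0.3686, 0.1566]
eef_rot: [180.0, 0.1, 151.7]
wrist_force: [-0.9, -2.4, 7.7]
gripper_width: 0.0168
finger_force: 58.3
```

Run:
```python
from plan import *
s=sense();print(s["tool_pos"],s["eef_rot"])
f=grab_frame("scene")
print("rim",atz(f,(411.7,155),.1))
g=cv2.cvtColor(f["img"],cv2.COLOR_RGB2GRAY)
# projected model of rim for comparison (centre, left, right, front, back)
for c in((.402,.267),(.404,.264),(.404,.266)):
    pr=np.array([proj(f,(c[0]+.031*np.cos(a),c[1]+.031*np.sin(a),.1)) for a in np.linspace(0,6.28,60)]); print(c,((pr.min(0)-[370,60])*3).round(),((pr.max(0)-[370,60])*3).round())
```

```text
[0.43960305 0.3685574  0.156573  ] [1.79969067e+02 6.29396144e-02 1.51712343e+02]
rim [0.40700607 0.26235973 0.1       ]
(0.402, 0.267) [ 82. 243.] [177. 315.]
(0.404, 0.264) [ 78. 246.] [174. 318.]
(0.404, 0.266) [ 81. 245.] [177. 317.]
```

Call:
send_rows(dp=[[0,0,-1],[0,0,-3],[0,0,-4],[0,0,-4],[0,0,0],[0,0,0]], twist=[[0,0,0],[0,0,0],[0,0,0],[0,0,0],[0,0,0],[0,0,0]], gripper=[0.9,0.9,0.9,0.9,0.9,0.9])

```text
time_s: 36.83
tool_pos: [0.4392, 0.3683, 0.2752]
eef_rot: [-180.0, 0.0, 151.7]
wrist_force: [0.0, 0.7, -1.2]
gripper_width: 0.0163
finger_force: 58.7
```

Run:
```python
from plan import *
s=sense();print(s["time_s"],s["tool_pos"],s["eef_rot"],s["gripper_width"])
e=plan([(.4035,.2655,None,None,.9,4)],step=3)
f=grab_frame("scene")
p=s["tool_pos"]
for dz in(-.1516,-.094): print(proj(f,p+[0,0,dz])-[370,0],"*3")
b=f["img"][0:200,370:550,::-1]
cv2.imwrite("pics/b5.png",cv2.resize(b,None,fx=3,fy=3,interpolation=cv2.INTER_CUBIC))
```

```text
36.825 [0.43918057 0.36831538 0.2752268 ] [-1.79995475e+02  1.35433404e-02  1.51723591e+02] 0.016286399644072653
{"dp":[[-0.4,-2.7,0.0],[-0.4,-2.7,0.0],[-0.5,-2.7,0.0],[-0.4,-2.6,0.0]],"twist":[[0,0,0],[0,0,0],[0,0,0],[0,0,0]],"gripper":[0.9,0.9,0.9,0.9]}
end [0.4035 0.266  0.2752] 151.7235909907504 4
[102.25512107 148.56972564] *3
[110.54201274 126.55580881] *3
```

View pics/b5.png

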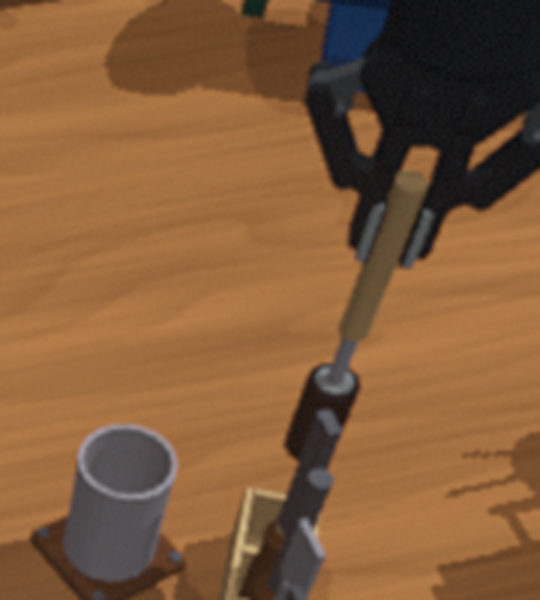

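Call:
send_rows(dp=[[-0.4,-2.7,0.0],[-0.4,-2.7,0.0],[-0.5,-2.7,0.0],[-0.4,-2.6,0.0],[0,0,0],[0,0,2],[0,0,0]], twist=[[0,0,0],[0,0,0],[0,0,0],[0,0,0],[0,0,0],[0,0,0],[0,0,0]], gripper=[0.9,0.9,0.9,0.9,0.9,0.9,0.9])

```text
time_s: 37.75
tool_pos: [0.4028, 0.2662, 0.2541]
eef_rot: [-179.9, -0.1, 151.8]
wrist_force: [0.2, -0.5, -0.5]
gripper_width: 0.0165
finger_force: 58.8
```

Run:
```python
from plan import *
s=sense();print(s["time_s"],s["tool_pos"],s["wrist_force"])
f=grab_frame("scene")
b=f["img"][60:240,350:510,::-1]
cv2.imwrite("pics/b6.png",cv2.resize(b,None,fx=3,fy=3,interpolation=cv2.INTER_CUBIC))
```

```text
37.75 [0.40275861 0.26616131 0.25405978] [ 0.21629576 -0.54312321 -0.53417574]
```

View pics/b6.png

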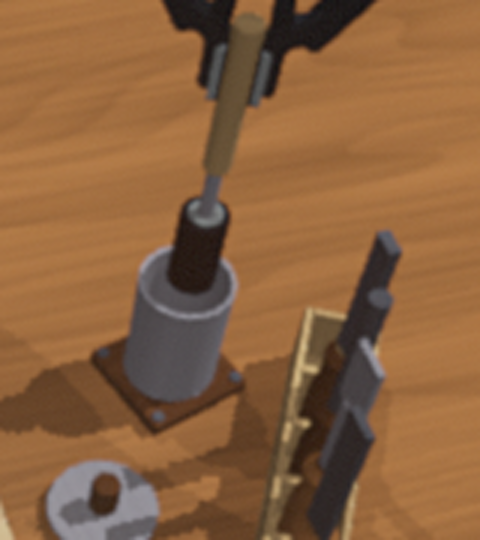

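Call:
send_rows(dp=[[-0.1,-0.3,1],[0,0,3],[0,0,3],[0,0,1.2],[0,0,0.3],[0,0,0]], twist=[[0,0,0],[0,0,0],[0,0,0],[0,0,0],[0,0,0],[0,0,0]], gripper=[0.9,0.9,0.9,0.9,0.9,0.9])

```text
time_s: 38.55
tool_pos: [0.4034, 0.2635, 0.1711]
eef_rot: [179.9, 0.0, 151.7]
wrist_force: [-0.2, 0.1, -0.8]
gripper_width: 0.0165
finger_force: 58.8
```

Call:
send_rows(dp=[[0,0,0.2],[0,0,0.1],[0,0,0]], twist=[[0,0,0],[0,0,0],[0,0,0]], gripper=[0.9,0.9,0.9])

```text
time_s: 38.92
tool_pos: [0.4037, 0.2635, 0.1685]
eef_rot: [179.9, 0.1, 151.7]
wrist_force: [-1.9, -0.7, 7.8]
gripper_width: 0.0168
finger_force: 59.9
```

Call:
send_rows(dp=[[0,0,-3],[0,0,-3],[0,0,-1.8],[0,0,0],[0,0,0]], twist=[[0,0,0],[0,0,0],[0,0,0],[0,0,0],[0,0,0]], gripper=[0.9,0.9,0.9,0.9,0.9])

```text
time_s: 39.55
tool_pos: [0.4027, 0.2626, 0.2444]
eef_rot: [-179.9, -0.0, 151.7]
wrist_force: [-0.4, 0.2, -1.3]
gripper_width: 0.0165
finger_force: 58.9
```

Call:
send_rows(dp=[[0,0,3],[0,0,3],[0,0,1.3],[0,0,0.4],[0,0,0],[0,0,0]], twist=[[0,0,0],[0,0,0],[0,0,0],[0,0,0],[0,0,0],[0,0,0]], gripper=[0.9,0.9,0.9,0.9,0.9,0.9])

```text
time_s: 40.3
tool_pos: [0.4032, 0.2633, 0.1687]
eef_rot: [180.0, 0.0, 151.7]
wrist_force: [0.3, -0.0, -1.0]
gripper_width: 0.0162
finger_force: 59.1
```

Call:
send_rows(dp=[[0,0,-3],[0,0,-3],[0,0,-1.7],[0,0,0],[0,0,0]], twist=[[0,0,0],[0,0,0],[0,0,0],[0,0,0],[0,0,0]], gripper=[0.9,0.9,0.9,0.9,0.9])

```text
time_s: 40.92
tool_pos: [0.4027, 0.2626, 0.2444]
eef_rot: [-179.9, -0.0, 151.7]
wrist_force: [0.1, -0.5, -0.6]
gripper_width: 0.0166
finger_force: 59.0
```

Call:
send_rows(dp=[[0,0,3],[0,0,3],[0,0,1.3],[0,0,0.4],[0,0,0],[0,0,0]], twist=[[0,0,0],[0,0,0],[0,0,0],[0,0,0],[0,0,0],[0,0,0]], gripper=[0.9,0.9,0.9,0.9,0.9,0.9])

```text
time_s: 41.68
tool_pos: [0.4032, 0.2633, 0.1687]
eef_rot: [180.0, 0.0, 151.7]
wrist_force: [-0.5, -0.2, -0.9]
gripper_width: 0.0167
finger_force: 59.1
```

Call:
send_rows(dp=[[0,0,-3],[0,0,-3],[0,0,-1.7],[0,0,0],[0,0,0]], twist=[[0,0,0],[0,0,0],[0,0,0],[0,0,0],[0,0,0]], gripper=[0.9,0.9,0.9,0.9,0.9])

```text
time_s: 42.3
tool_pos: [0.4027, 0.2626, 0.2444]
eef_rot: [-179.9, -0.0, 151.7]
wrist_force: [0.0, -0.4, -1.3]
gripper_width: 0.0161
finger_force: 59.1
```

Run:
```python
from plan import *
s=sense();print(s["time_s"],s["tool_pos"],s["wrist_force"])
f=grab_frame("scene"); g=grab_frame("top")
b=f["img"][60:240,350:510,::-1]; a=g["img"][230:340,80:240,::-1]
cv2.imwrite("pics/b7.png",np.hstack([cv2.resize(b,None,fx=2.5,fy=2.5,interpolation=cv2.INTER_CUBIC),cv2.resize(a,(400,450))]))
```

```text
42.3 [0.40267947 0.2626068  0.24436114] [ 0.03385388 -0.35896551 -1.33209637]
```

View pics/b7.png

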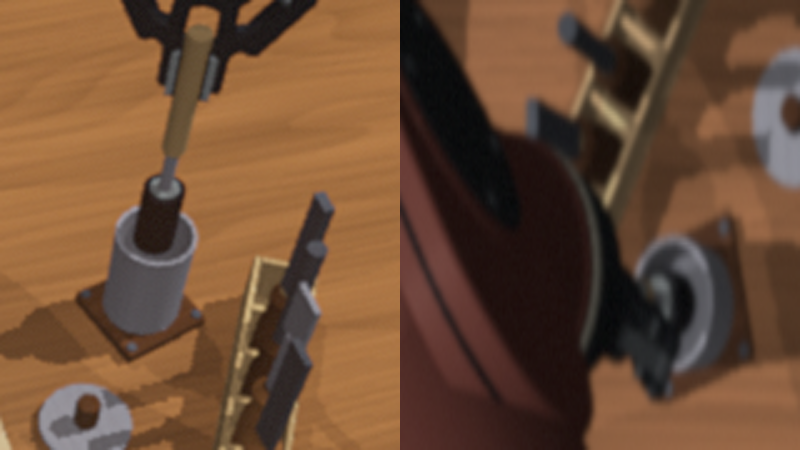

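Call:
send_rows(dp=[[0,0,-1.5],[0,0,-1.7],[0.4,2.7,0],[0.4,2.7,0],[0.5,2.8,0],[0.5,2.8,0],[0,0,0],[0,0,0]], twist=[[0,0,0],[0,0,0],[0,0,0],[0,0,0],[0,0,0],[0,0,0],[0,0,0],[0,0,0]], gripper=[0.9,0.9,0.9,0.9,0.9,0.9,0.9,0.9])

```text
time_s: 43.4
tool_pos: [0.4393, 0.3682, 0.2779]
eef_rot: [180.0, -0.0, 151.7]
wrist_force: [-1.1, -0.2, -1.0]
gripper_width: 0.0165
finger_force: 59.1
```

Call:
send_rows(dp=[[0,0,3],[0,0,3],[0,0,3],[0,0,2],[0,0,0.7],[0,0,0.2],[0,0,0]], twist=[[0,0,0],[0,0,0],[0,0,0],[0,0,0],[0,0,0],[0,0,0],[0,0,0]], gripper=[0.9,0.9,0.9,0.9,0.9,0.9,0.9])

```text
time_s: 44.28
tool_pos: [0.4395, 0.3689, 0.1592]
eef_rot: [179.9, 0.0, 151.7]
wrist_force: [0.6, -0.2, -0.2]
gripper_width: 0.0167
finger_force: 59.2
```

Call:
send_rows(dp=[[0,0,0.2],[0,0,0],[0,0,0],[0,0,0],[0,0,0],[0,0,0]], twist=[[0,0,0],[0,0,0],[0,0,0],[0,0,0],[0,0,0],[0,0,0]], gripper=[0.9,0.9,0.6,0.45,0.4,0.4])

```text
time_s: 45.02
tool_pos: [0.4392, 0.3685, 0.1564]
eef_rot: [180.0, -0.0, 151.7]
wrist_force: [-0.5, -0.4, 0.2]
gripper_width: 0.0512
finger_force: 0.0
```

Call:
send_rows(dp=[[0,0,-3],[0,0,-4],[0,0,-4],[0,0,-3],[0,0,0],[0,0,0]], twist=[[0,0,0],[0,0,0],[0,0,0],[0,0,0],[0,0,0],[0,0,0]], gripper=[0.4,0.4,0.4,0.4,0.4,0.4])

```text
time_s: 45.78
tool_pos: [0.4391, 0.3682, 0.2957]
eef_rot: [-180.0, -0.0, 151.7]
wrist_force: [-0.9, 1.1, 0.0]
gripper_width: 0.0514
finger_force: 0.0
```

Run:
```python
from plan import *
s=sense();print(s["time_s"],s["tool_pos"],s["eef_rot"])
f=grab_frame("scene")
for n in("brush","lid","pot"):
    L=landmark_of(n,"scene"); print(n,L[0]["xy"],L[0]["p"],atz(f,L[0]["xy"],.005 if n=="brush" else 0))
b=f["img"][60:260,370:550,::-1]
cv2.imwrite("pics/b8.png",cv2.resize(b,None,fx=3,fy=3,interpolation=cv2.INTER_CUBIC))
e=plan([(.445,.30,.30,140,.35,1),(.5002,.1862,.20,125,.35,1),(.5002,.1862,.20,125,.35,2)])
```

```text
45.775 [0.4391402  0.36822329 0.295683  ] [-1.79962254e+02 -1.98771310e-03  1.51728377e+02]
brush [459.7, 187.6] 0.55 [0.44135923 0.37182805 0.005     ]
lid [383.8, 232.9] 0.61 [0.50734913 0.18396871 0.        ]
pot [404.9, 186.0] 0.97 [0.40538777 0.26345171 0.        ]
{"dp":[[-1.9,-2.9,-0.2],[-2.1,-2.6,-0.3],[-3.9,-1.7,3.3],[-4.0,-1.4,3.4],[-4.1,-1.0,3.3],[0.0,0.0,0.0],[0.0,0.0,0.0]],"twist":[[0,0,6],[0,0,6],[0,0,5],[0,0,5],[0,0,5],[0,0,0],[0,0,0]],"gripper":[0.35,0.35,0.35,0.35,0.35,0.35,0.35]}
end [0.5003 0.1859 0.2005] 124.72911498988745 7
```

View pics/b8.png

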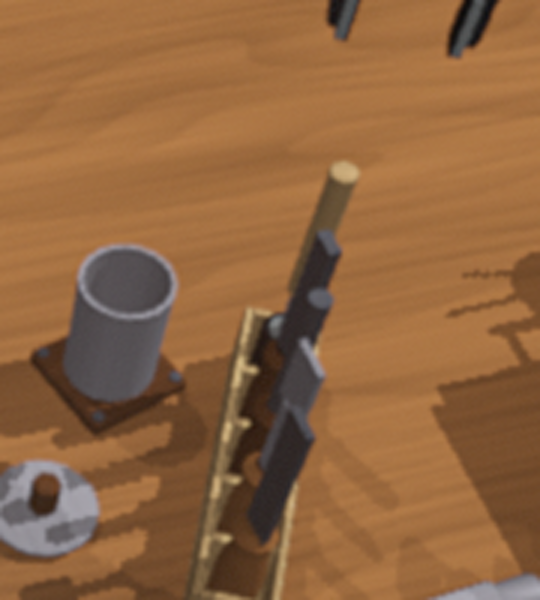

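Call:
send_rows(dp=[[-1.9,-2.9,-0.2],[-2.1,-2.6,-0.3],[-3.9,-1.7,3.3],[-4.0,-1.4,3.4],[-4.1,-1.0,3.3],[0.0,0.0,0.0],[0.0,0.0,0.0]], twist=[[0,0,6],[0,0,6],[0,0,5],[0,0,5],[0,0,5],[0,0,0],[0,0,0]], gripper=[0.35,0.35,0.35,0.35,0.35,0.35,0.35])

```text
time_s: 46.85
tool_pos: [0.5001, 0.1869, 0.2014]
eef_rot: [-180.0, -0.1, 124.8]
wrist_force: [-0.8, -0.3, 0.4]
gripper_width: 0.0554
finger_force: 0.0
```

Call:
send_rows(dp=[[0,0,5],[0,0,5],[0,0,5],[0,0,2.4],[0,0,0.9],[0,0,0]], twist=[[0,0,0],[0,0,0],[0,0,0],[0,0,0],[0,0,0],[0,0,0]], gripper=[0.35,0.35,0.35,0.35,0.35,0.35])

```text
time_s: 47.6
tool_pos: [0.5006, 0.1874, 0.0191]
eef_rot: [179.9, -0.0, 124.8]
wrist_force: [0.6, 0.4, 0.4]
gripper_width: 0.0557
finger_force: 0.0
```

Call:
send_rows(dp=[[0,0,0],[0,0,0],[0,0,0],[0,0,0],[0,0,0]], twist=[[0,0,0],[0,0,0],[0,0,0],[0,0,0],[0,0,0]], gripper=[0.6,0.9,0.9,0.9,0.9], squeeze=40)

```text
time_s: 48.22
tool_pos: [0.5012, 0.1865, 0.0196]
eef_rot: [179.9, 0.1, 124.7]
wrist_force: [-1.7, -0.5, 6.9]
gripper_width: 0.0183
finger_force: 38.8
```

Call:
send_rows(dp=[[0,0,-1],[0,0,-4],[0,0,-5],[0,0,-5],[0,0,0],[0,0,0]], twist=[[0,0,0],[0,0,0],[0,0,0],[0,0,0],[0,0,0],[0,0,0]], gripper=[0.9,0.9,0.9,0.9,0.9,0.9])

```text
time_s: 48.98
tool_pos: [0.5003, 0.1859, 0.1683]
eef_rot: [-180.0, 0.0, 124.7]
wrist_force: [-0.3, -0.6, -0.9]
gripper_width: 0.0182
finger_force: 39.2
```

Run:
```python
from plan import *
s=sense();print(s["tool_pos"])
e=plan([(.404,.266,None,None,.9,5)])
```

```text
[0.50028894 0.18587645 0.16830676]
{"dp":[[2.4,-0.7,0.0],[2.4,-0.7,0.0],[2.4,-0.7,0.0],[2.4,-0.6,0.0],[2.5,-0.7,0.0]],"twist":[[0,0,0],[0,0,0],[0,0,0],[0,0,0],[0,0,0]],"gripper":[0.9,0.9,0.9,0.9,0.9]}
end [0.4034 0.266  0.1683] 124.70883024574007 5
```

Call:
send_rows(dp=[[2.4,-0.7,0.0],[2.4,-0.7,0.0],[2.4,-0.7,0.0],[2.4,-0.6,0.0],[2.4,-0.7,0.0],[0,0,0],[0,0,4.2],[0,0,0]], twist=[[0,0,0],[0,0,0],[0,0,0],[0,0,0],[0,0,0],[0,0,0],[0,0,0],[0,0,0]], gripper=[0.9,0.9,0.9,0.9,0.9,0.9,0.9,0.9])

```text
time_s: 49.98
tool_pos: [0.4027, 0.2643, 0.1244]
eef_rot: [-179.7, -0.1, 124.7]
wrist_force: [-0.0, -0.9, -0.4]
gripper_width: 0.0181
finger_force: 39.3
```

Run:
```python
from plan import *
s=sense();print(s["tool_pos"],s["wrist_force"])
f=grab_frame("scene"); 
b=f["img"][100:220,350:480,::-1]
cv2.imwrite("pics/b9.png",cv2.resize(b,None,fx=5,fy=5,interpolation=cv2.INTER_CUBIC))
for c in((.404,.266),):
  for r,z in((.031,.1),(.037,s["tool_pos"][2]-.0196+.006)):
    pr=np.array([proj(f,(c[0]+r*np.cos(a),c[1]+r*np.sin(a),z)) for a in np.linspace(0,6.28,60)]); print(r,((pr.min(0)-[350,100])*5).round(),((pr.max(0)-[350,100])*5).round())
```

```text
[0.4026716  0.26427434 0.12441365] [-0.03748067 -0.90665025 -0.37555999]
0.031 [235. 209.] [395. 329.]
0.037 [223. 178.] [416. 322.]
```

View pics/b9.png

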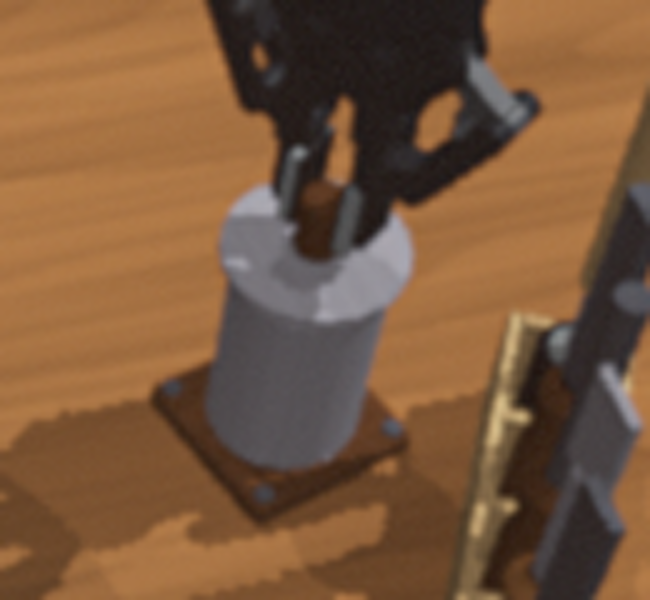

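Call:
send_rows(dp=[[0,0,0.5],[0,0,0.3],[0,0,0.3],[0,0,0]], twist=[[0,0,0],[0,0,0],[0,0,0],[0,0,0]], gripper=[0.9,0.9,0.9,0.9])

```text
time_s: 50.52
tool_pos: [0.4041, 0.2654, 0.1153]
eef_rot: [-180.0, 0.0, 124.7]
wrist_force: [0.1, -0.2, -0.5]
gripper_width: 0.0185
finger_force: 39.3
```

Call:
send_rows(dp=[[0,0,0.1],[0,0,0.1],[0,0,0]], twist=[[0,0,0],[0,0,0],[0,0,0]], gripper=[0.9,0.9,0.9])

```text
time_s: 50.9
tool_pos: [0.4042, 0.2655, 0.1136]
eef_rot: [180.0, 0.0, 124.7]
wrist_force: [-1.4, -0.6, 4.2]
gripper_width: 0.0185
finger_force: 39.7
```

Call:
send_rows(dp=[[0,0,0],[0,0,0],[0,0,0],[0,0,-1],[0,0,-4],[0,0,-5],[0,0,-5],[0,0,0]], twist=[[0,0,0],[0,0,0],[0,0,0],[0,0,0],[0,0,0],[0,0,0],[0,0,0],[0,0,0]], gripper=[0.7,0.5,0.4,0.4,0.4,0.4,0.4,0.4])

```text
time_s: 51.9
tool_pos: [0.4055, 0.267, 0.2674]
eef_rot: [179.7, 0.1, 124.7]
wrist_force: [-0.2, 0.6, -0.7]
gripper_width: 0.0512
finger_force: 0.0
```

Call:
send_rows(dp=[[-4,1.5,0],[-4,1.5,0],[-4,1.5,0],[-4,1.5,0],[-4,1.5,0],[-4,1.5,0],[0,0,0],[0,0,0]], twist=[[0,0,0],[0,0,0],[0,0,0],[0,0,0],[0,0,0],[0,0,0],[0,0,0],[0,0,0]], gripper=[0.4,0.4,0.4,0.4,0.4,0.4,0.4,0.4])

```text
time_s: 52.9
tool_pos: [0.6141, 0.1203, 0.2629]
eef_rot: [-180.0, -0.1, 124.8]
wrist_force: [-0.3, 0.3, -0.2]
gripper_width: 0.0515
finger_force: 0.0
```

Run:
```python
from plan import *
s=sense();print(s["time_s"],s["tool_pos"])
fr={c:grab_frame(c) for c in("top","scene")}
for n in("lid","brush","rack","file_flat","file_round","scraper","rasp"): tri(n,fr)
tri("lid",fr,1)
offcuts(fr["top"])
for c,f in fr.items():
    for n in("penknife","pin_tin"):
        L=trace(n,c); print(n,c,atz(f,L[0]["xy"],.033).round(3) if L else None)
f=fr["scene"]
pr=np.array([proj(f,(.4035+.037*np.cos(a),.266+.037*np.sin(a),.104)) for a in np.linspace(0,6.28,60)]); print("disc pred",pr.min(0).round(1),pr.max(0).round(1))
cv2.imwrite("pics/c10.png",np.hstack([cv2.resize(fr["scene"]["img"][90:390,80:560,::-1],(800,500))]))
```

```text
52.9 [0.61411178 0.12032697 0.26291646]
lid [0.408 0.266 0.09 ] gap 0.002 [[188.0, 302.0], [412.0, 158.0]]
brush [0.441 0.371 0.002] gap 0.002 [[150.0, 287.0], [458.0, 188.0]]
rack [0.521 0.319 0.005] gap 0.01 [[174.0, 249.0], [448.0, 224.0]]
file_flat [0.598 0.274 0.011] gap 0.009 [[200.0, 216.0], [446.0, 259.0]]
file_round [0.517 0.322 0.002] gap 0.005 [[174.0, 251.0], [449.0, 223.0]]
scraper [ 0.552  0.306 -0.   ] gap 0.01 [[181.0, 236.0], [447.0, 239.0]]
rasp [0.476 0.343 0.019] gap 0.006 [[160.0, 269.0], [453.0, 200.0]]
lid [0.565 0.007 0.395] gap 0.496 [[186.0, 301.0], [154.0, 296.0]]
c [ 553. -259.] mean [ 553. -259.] ang -20 pca -24 L 49 W 22 [97 70 56] 0.81 445.0 237.0
c [ 588. -257.] mean [ 589. -256.] ang -30 pca -57 L 32 W 28 [175 147 112] 0.73 443.0 220.0
c [ 542. -303.] mean [ 542. -303.] ang -35 pca -38 L 46 W 26 [77 57 47] 0.64 465.0 242.0
c [ 625. -254.] mean [ 625. -254.] ang -58 pca -59 L 43 W 26 [135 113  89] 0.62 441.0 204.0
c [ 492. -306.] mean [ 492. -306.] ang 55 pca 59 L 37 W 27 [43 43 46] 0.59 468.0 265.0
c [ 482. -255.] mean [ 482. -256.] ang 72 pca 70 L 41 W 22 [218 220 213] 0.58 444.0 270.0
c [ 590. -299.] mean [ 590. -298.] ang -32 pca -31 L 49 W 23 [109  78  58] 0.57 463.0 220.0
c [ 523. -255.] mean [ 524. -256.] ang -89 pca -89 L 32 W 19 [201 203 197] 0.54 444.0 250.0
penknife top None
pin_tin top [ 0.658 -0.105  0.033]
penknife scene [ 0.654 -0.021  0.033]
pin_tin scene [0.418 0.222 0.033]
disc pred [394.1 137.9] [432.4 166.6]
```

View pics/c10.png

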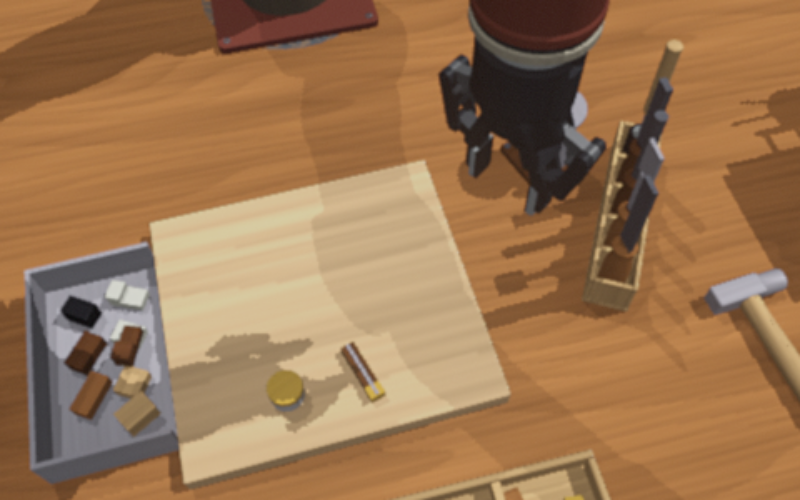

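Call:
send_rows(dp=[[-4,-2.8,0],[-4,-2.8,0],[-4,-2.8,0],[-4,-2.8,0],[0,0,0],[0,0,0]], twist=[[0,0,0],[0,0,0],[0,0,0],[0,0,0],[0,0,0],[0,0,0]], gripper=[0.4,0.4,0.4,0.4,0.4,0.4])

```text
time_s: 54.8
tool_pos: [0.6139, -0.0752, 0.2633]
eef_rot: [180.0, -0.0, 124.7]
wrist_force: [-0.2, 0.8, -0.4]
gripper_width: 0.0513
finger_force: 0.0
```

Run:
```python
from plan import *
f=grab_frame("scene")
cv2.imwrite("pics/d11.png",cv2.resize(f["img"][90:230,350:510,::-1],None,fx=4,fy=4,interpolation=cv2.INTER_CUBIC))
```

```text
(no output)
```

View pics/d11.png

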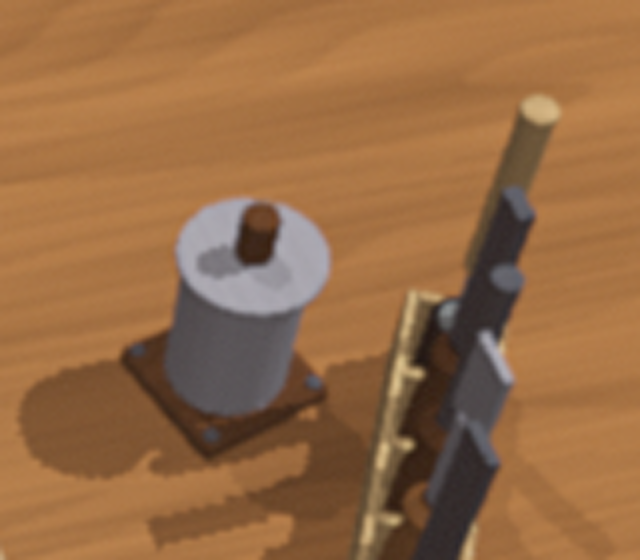

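The lid sits flat on the pot, with its disc spanning (176–330, 198–314) in the crop. The brush stands upright in its cell with its neighbours unmoved. I'm handing the job in.

```bash
python3 -c "
from workcell import *
print(hand_in())"
```

```text
the job is handed in; nothing more can be done
None
```

The job is done and handed in at about 55 s: all eight offcuts are in the tray, the pot got three full strokes, the brush is upright in its rack cell, and the lid is seated; no verdict came back.

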